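# Seat a rack board with its ejector levers

### The job

The rack board standing proud in the open card cage still has to be fitted: slide it gently down its guides until you feel it stop on the connectors, and go no further by pushing on it. Then swing its two ejector levers inward, in turn and never forcing one that has become stiff while the other end is still high, until both stand upright and the board is fully home. Let go of it and leave the other board and its levers alone.

Things in the scene. Friction and masses are not known exactly. Their poses are not given: they have to be found in the camera images.
- cage: Fixed aluminium card cage on its back on the bench, open to the top: 150 (x) x 266 (y) x 188 mm high plus 20 mm ears. Origin on the bench under its centre, x away from the robot, y along the row of boards, z up. A lipped rail runs along its near and far top edge (lip's underside 184 mm up, inner edge 61 mm from the middle). Two boards at y = +60 and -60 mm (which is which varies), otherwise flat blanks.
- panel: Front panel (148 x 40 mm, x and y) of the board to fit; origin in the middle of its flat top, x to the far lever, z up; 191 mm above the bench when home. Press here: 60 x 20 mm is clear. 1 to 6 N slide the board down its guides; it stops on two stiff connectors, one near each end, still 5 to 7 mm high (varies, not equal). They yield only at 55 N: over 30 N on the panel spoils the board.
- pivot_near (a point): Pivot of the lever nearest to the robot, at that end of the board: 54 mm from its middle, 6 mm below the panel's top, axes as panel. Moves with the board; 185 mm above the bench when home.
- pivot_far (a point): Pivot of the lever farthest from the robot, likewise, at the other end of the board.
- grip_near (a point): On the near lever, a black flat bar 12 mm wide (y, along the row of boards), 6 mm thick, its tip 54 mm from the pivot; the last 4 mm are a bead 14 mm wide and 8 mm thick. This point is in the middle of the bar 40 mm from the pivot, z along the bar to its tip. Pushing the bead inward from outside with closed fingers, rising with it, works well; it is free outside and above.
- grip_far (a point): The same point on the far lever, 40 mm from its pivot; same shape and axes.
- board (a joint): Height of the board's middle above home (m): 0 home, 0.035 to 0.055 at the start, 0.005 to 0.007 when it rests on the connectors. In its guides the board can rock end to end by about 0.025 rad either way from level (one pivot 2.7 mm lower than the other); cocked further, its edge wedges in the guide and it binds.
- lever_near (a joint): Angle of the near lever (rad): 0 upright on its stop, growing outward (towards the robot) to 1.18; starts at 1.06 to 1.16, stays where left, 4 N at the tip turn it. Over 1.0 the claw clears the rail. Swung in, the claw meets the lip at 0.75 to 0.4, then draws its end down 13 mm per rad at 8 to 13 N at the tip; let go, it springs back up to 0.1. Over 13 N the board binds: work the other, then return.
- lever_far (a joint): Angle of the far lever (rad), the same; outward is away from the robot.
- lever_near_claw: Claw of the near lever, a 4 mm thick nose 13 mm out from the pivot, at right angles to the bar and outward; origin and axes at the pivot, turning with the lever. It breaks if it bears on the rail's lip with more than 65 N: about 20 N pushed at the lever's tip (26 N at its grip point) while the board is bound.
- lever_far_claw: Claw of the far lever, the same.
- other_near (a joint): Angle of the near lever of the other board, already fitted, same shape: 0 (upright), and must stay so.
- other_far (a joint): Angle of the far lever of the other board: 0, and must stay so.

How it is judged:
By the outcome, as a careful person would: the job done as asked, in the order asked, and still so for the second after the job is handed in, with the robot touching nothing.
It also fails if it takes over 72 s, if anything falls off the work surface, if the arm or the gripper's body presses on something with over 40 N, if the wrist force passes 120 N, or if a joint passes its speed limit or range.

### The arm

A 7-joint arm with a two-finger parallel gripper is mounted at the origin on the work surface. World frame = base frame: x ahead of the robot, y to its left, z up, the work surface at z = 0. Lengths are in m, angles in degrees, forces in N, time in s.
With the tool pointing down it reaches from about 0.4 to 0.75 m from the base axis. Payload 19.5 kg.
Tool frame: the origin (TCP) lies at the very end of the fingers, on their centre line; the grasp point (between the pads) lies 19 mm behind it; x points along the fingers, z is the direction in which the jaws open and shut, and the axes are right-handed (so a half turn about x gives the same grasp; the last joint's range is limited). The gripper opens to 85 mm and grips with 20 to 120 N. Pads are 22 mm wide; open, the fingers measure 114 mm over their backs; the gripper's body (76 mm by 85 mm) begins 54 mm behind the grasp point. The pads swing forward as they close: fully open they stand 13 mm farther back than shut.
Start: joints at [-69.483, 40.479, -1.581, 85.061, 1.261, 54.483, -4.326], TCP at [0.224, 0.53, 0.211] pointing down, gripper open.
Joint ranges: [-155.06, 155.06], [-18.47, 123.98], [-90, 86.84], [0, 140.48], [-83.41, 263.41], [0, 116], [-161.91, 161.91]. Speed limits (degrees/s): [108.29, 108.29, 147.25, 147.25, 172.46, 172.46, 172.46].

### API

Orientations are given as [roll, pitch, yaw] about the fixed x, y, z axes, in that order (R = Rz(yaw) Ry(pitch) Rx(roll)).
In Python, from workcell import env gives the robot as it stands.
- The arm moves only by the tool move_arm, never from a script. Its argument "increments" is a list of rows, each a list of 5 numbers: the opening, from -1 (shut) to 1 (fully open), then the shift along the world's x, y, z in m, then the turn about the world's z in degrees. A call has 1 to 20 rows; each row shifts and turns the pose as measured when the row begins; what a row does not reach is not made up. A row lasts 1/8 s, in which the tool goes at most 62.5 mm and 10.7 degrees, less where a joint would pass 70% of its speed; a pose out of reach is approached as far as the arm can. A call with a gripper value outside its range is refused whole. The fingers move at their own pace and stop on an object; "grip_force" is the grip in N (left out, the last holds). Time passes only in rows, so rows that do not move let the fingers close. It gives the time, the measured TCP pose, the force and the opening at its end, in the units of the state.
- env.observe(): the state, without advancing time (a new reading comes with each control period).
- env.grab_frame(name): name is "side" or "top" or "wrist"; returns (picture, depth): 420x560x3 uint8, blue, green, red; 420x560 float32, m along the optical axis (not along the pixel's ray), 0 where there is no reading.
- env.calibration(name): a dict with "fov_y" (degrees; the focal length in pixels is half the picture's height over the tangent of half this angle, whatever the lens; pixels are square), "cx", "cy" (the principal point, pixels), "k1" (the pictures are not rectified: a ray, as slopes to the right and down, at radius r is drawn at 1 + k1 r^2 times it, then the intrinsics apply), "eye" and "orientation" of the camera in the world; the wrist camera has in their place "tool_from_camera" (4x4, takes a point from camera to tool coordinates, whose origin is the TCP and whose axes are the tool frame's). Camera axes: x right, y up, looking along -z (the intrinsics and any distortion apply to the point x, -y, -z); pixel columns grow to the right and rows downward; lengths in m; the calibration is good to about 2 mm. A picture is of the moment at which its call begins: read the wrist's pose just before it. calibration takes no time and is no camera call.
- env.job_done(): hands the job in, once; it reports no verdict.
The state is a dict: "t": time; "joints": joint angles; "joint_velocities": joint speeds; "joint_efforts": joint torques, N m; "eef_pos": TCP position; "ee_rot": TCP orientation; "contact_force": force on the tool from outside, world axes, zero at the start; "ft_torque": the same for the moment, N m; "grip_width": opening from 0.0 (shut) to 1.0 (fully open).
Only numpy, scipy, OpenCV 4.12 (cv2) and the standard library are available. Lean on these libraries where they do the work, as an engineer would, in place of code of your own. Each camera call takes 0.05 s, during which the arm holds its last target.

## Working session

There is one attempt and no reset: what is moved stays moved. The work goes in short steps, Python scripts to look and compute and a tool call to move; the robot and the scene stay as the last step left them, time stands still between calls to the robot, and variables do not carry over. Pictures are saved under pics/ and viewed, and the job is handed in when it is done.

Besides the shell and the picture viewer there is one more tool, called as name([rows], argument=value, ...), one row to a line, values as JSON. move_arm: Moves the arm, as the interface text tells. Its arguments: {"type":"object","properties":{"increments":{"type":"array"},"grip_force":{"type":"number"}},"required":["increments"]}

```bash
ls; mkdir -p pics; cat > h.py <<'E'
import numpy as np,cv2
from workcell import env
from scipy.spatial.transform import Rotation as R
E
python3 - <<'E'
from h import *
s=env.observe();print(s)
for n in("side","top","wrist"):
    print(n,env.calibration(n))
    p,d=env.grab_frame(n);cv2.imwrite(f"pics/{n}0.png",p);np.save(f"{n}0.npy",d)
E
```

```text
pics
{'t': 0.0, 'joints': array([-69.48285941,  40.51449675,  -1.58397354,  85.0815194 ,
         1.26243074,  54.48310507,  -4.32729073]), 'joint_velocities': array([ 0.09551064, -0.06851775,  0.12334261, -0.04035278,  0.14275512,
        0.01899796,  0.04270853]), 'joint_efforts': array([-3.37399706e-04, -8.83182907e+01,  1.23463355e+00, -2.36169755e+01,
        1.69560069e-02,  6.40821512e-03, -3.31444892e-05]), 'eef_pos': array([0.2236964 , 0.52941063, 0.21053334]), 'ee_rot': array([-177.72222405,   89.93826427, -110.62773663]), 'contact_force': array([0.56770682, 0.17401251, 0.07154832]), 'ft_torque': array([0.01357405, 0.01963944, 0.05114831]), 'grip_width': 0.9966312119217198}
side {'fov_y': 43.37686770471223, 'cx': 283.55206084446354, 'cy': 199.73655656592152, 'k1': -0.014633648487565218, 'eye': array([0.42507806, 0.53474412, 0.61561759]), 'orientation': array([  50.38149315,   -1.19740363, -162.47444739])}
top {'fov_y': 42.97336850517205, 'cx': 277.46245965418825, 'cy': 215.74054005582704, 'k1': -0.01624363978004652, 'eye': array([0.43635116, 0.03590681, 0.79403218]), 'orientation': array([ 10.09922752,  -0.96581815, -91.67106515])}
wrist {'fov_y': 68.1221770792762, 'cx': 280.5824103365221, 'cy': 205.57905328154905, 'k1': -0.036381534124932224, 'tool_from_camera': array([[ 1.85155861e-04,  2.64873085e-01, -9.64283265e-01,
        -1.62182438e-01],
       [-1.37885992e-04,  9.64283279e-01,  2.64873063e-01,
         6.69952251e-02],
       [ 9.99999973e-01,  8.39183541e-05,  2.15064989e-04,
        -7.64410298e-04],
       [ 0.00000000e+00,  0.00000000e+00,  0.00000000e+00,
         1.00000000e+00]])}
```

View pics/side0.png

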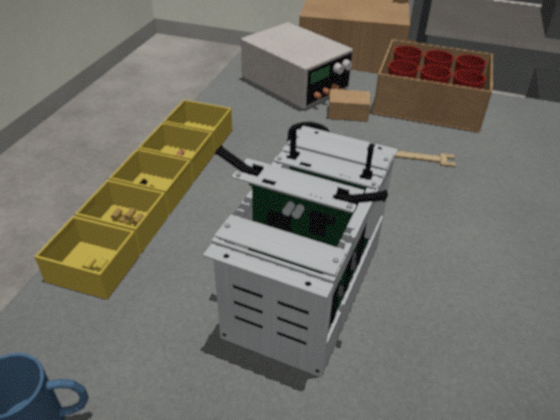

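View pics/top0.png

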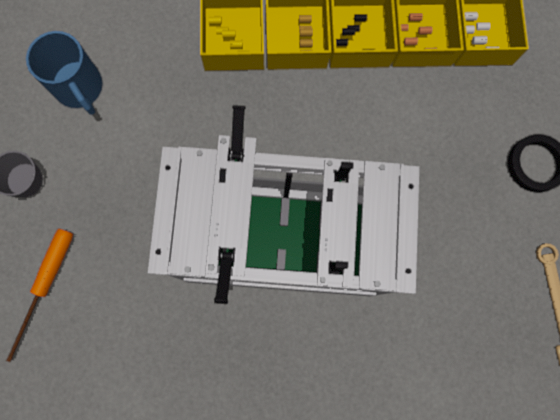

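The top view shows the proud board on the left (+y) with its far lever near (237,130) and its near lever near (224,275). The fitted board is at x≈337 px. I'll look at enlarged crops next.

```bash
cat >> h.py <<'E'
def ray(name,u,v,cal=None,T=None):
    c=env.calibration(name); f=210/np.tan(np.radians(c['fov_y']/2))
    K=np.array([[f,0,c['cx']],[0,f,c['cy']],[0,0,1]])
    q=cv2.undistortPoints(np.array([[[u,v]]],float),K,np.array([c['k1'],0,0,0,0]))[0,0]
    # k1 forward model identical to opencv radial
    d=np.array([q[0],-q[1],-1.0])
    if name=='wrist':
        M=T@c['tool_from_camera']; return M[:3,3],M[:3,:3]@d
    Rm=R.from_euler('xyz',c['orientation'],degrees=True).as_matrix()
    return np.array(c['eye']),Rm@d
def toolT(s):
    T=np.eye(4);T[:3,:3]=R.from_euler('xyz',s['ee_rot'],degrees=True).as_matrix();T[:3,3]=s['eef_pos'];return T
def tri(*rs):
    A=np.zeros((3,3));b=np.zeros(3)
    for e,d in rs:
        d=d/np.linalg.norm(d);P=np.eye(3)-np.outer(d,d);A+=P;b+=P@e
    x=np.linalg.solve(A,b)
    return x,[np.linalg.norm((np.eye(3)-np.outer(d,d)/(d@d))@(x-e))*1000 for e,d in rs]
def dp(name,u,v,D,T=None):
    e,d=ray(name,u,v,T=T); z=D[int(round(v)),int(round(u))]; return e+d*z
def crop(p,x0,y0,w,h,k,fn):
    cv2.imwrite(fn,cv2.resize(p[y0:y0+h,x0:x0+w],None,fx=k,fy=k,interpolation=cv2.INTER_CUBIC))
E
python3 - <<'E'
from h import *
crop(cv2.imread('pics/top0.png'),140,90,150,220,2.7,'pics/top0c.png')
crop(cv2.imread('pics/side0.png'),200,110,200,150,4,'pics/side0c.png')
D=np.load('top0.npy')
for n,u,v in [('panel mid',232,205),('panel',225,180),('panel',225,235),('cage',185,210),('other',330,220),('farbar',238,120),('nearbar',223,285)]:
    print(n,dp('top',u,v,D).round(4))
E
```

```text
panel mid [0.5463 0.071  0.2459]
panel [0.5737 0.0781 0.2446]
panel [0.5148 0.0787 0.2461]
cage [0.5529 0.1286 0.1908]
other [ 0.5368 -0.0376  0.1912]
farbar [0.6354 0.0627 0.2571]
nearbar [0.463  0.0806 0.256 ]
```

View pics/top0c.png

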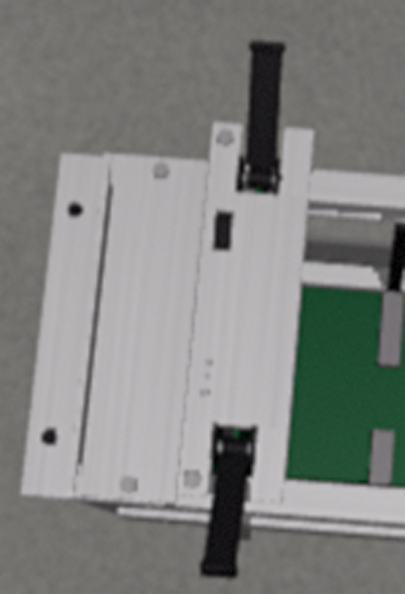

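View pics/side0c.png

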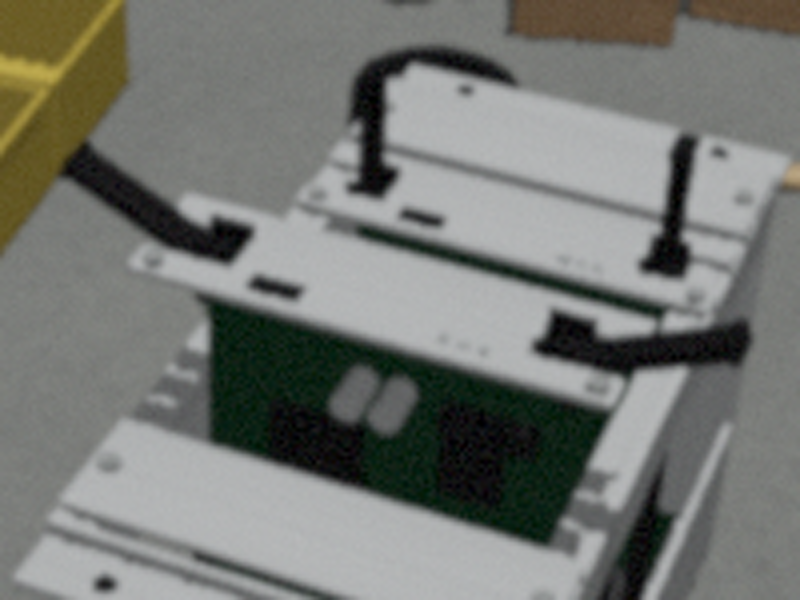

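```bash
python3 - <<'E'
from h import *
t=lambda x,y:ray('top',140+x/2.7,90+y/2.7)
s=lambda x,y:ray('side',200+x/4,110+y/4)
P={}
for n,a,b in [('screw_far',(225,137),(153,260)),('screw_near',(193,478),(598,385)),('tip_far',(267,45),(78,155)),('tip_near',(219,574),(745,338)),
 ('cornF+y',(212,123),(130,262)),('cornN+y',(178,500),(607,410)),('slot',(224,230),(277,290)),('cageFscrew',(161,171),(110,462))]:
    x,e=tri(t(*a),s(*b));print(n,x.round(4),np.round(e,1))
# top corners at z=.246
for n,a in [('FL',(212,123)),('FR',(313,130)),('NL',(178,500)),('NR',(281,503)),('pivF',(262,178)),('pivN',(235,440))]:
    e,d=t(*a);print(n,(e+d*(.2455-e[2])/d[2]).round(4))
D=np.load('top0.npy')
for u,v in [(228,145),(225,180),(222,200),(220,240),(217,262),(247,160),(240,200),(238,250)]: print(u,v,dp('top',u,v,D).round(4))
E
```

```text
screw_far [0.6165 0.0793 0.2449] [0.4 0.4]
screw_near [0.4817 0.093  0.2453] [0.5 0.5]
tip_far [0.6469 0.0611 0.2634] [0.7 0.7]
tip_near [0.4454 0.082  0.2629] [0.1 0.1]
cornF+y [0.6218 0.0843 0.2465] [0.5 0.5]
cornN+y [0.4756 0.0992 0.2425] [1.5 1.5]
slot [0.5784 0.0802 0.2443] [0.7 0.7]
cageFscrew [0.6194 0.1113 0.1922] [0.2 0.2]
FL [0.6227 0.0844 0.2455]
FR [0.6188 0.0444 0.2455]
NL [0.474  0.0987 0.2455]
NR [0.4717 0.0598 0.2455]
pivF [0.5995 0.065  0.2455]
pivN [0.4962 0.0769 0.2455]
228 145 [0.6117 0.0744 0.2461]
225 180 [0.5737 0.0781 0.2446]
222 200 [0.5526 0.0817 0.2426]
220 240 [0.5098 0.084  0.2454]
217 262 [0.487  0.0872 0.2468]
247 160 [0.5948 0.0544 0.2456]
240 200 [0.5517 0.0627 0.2446]
238 250 [0.4988 0.0655 0.2464]
```

```bash
python3 - <<'E'
from h import *
s=env.observe();T=toolT(s);print(T.round(3),s['joints'],s['t'])
z=T[:3,2];print(np.degrees(np.arctan2(z[1],z[0])))
E
```

```text
[[-0.    -0.921  0.389  0.224]
 [-0.001  0.389  0.921  0.529]
 [-1.    -0.    -0.001  0.211]
 [ 0.     0.     0.     1.   ]] [-69.48333148  40.50306808  -1.58232031  85.07714893   1.26090818
  54.48016671  -4.32527652] 0.15
67.09475224332631
```

move_arm([
  [-1,0,0,0.05,3],
  [-1,0,0,0.05,3],
  [-1,0.02,-0.03,0.02,3],
  [-1,0.03,-0.042,0,3],
  [-1,0.03,-0.042,0,3],
  [-1,0.03,-0.042,0,2],
  [-1,0.03,-0.042,0,0],
  [-1,0.03,-0.042,0,0],
  [-1,0.03,-0.042,0,0],
  [-1,0.03,-0.042,0,0],
  [-1,0.03,-0.042,0,0],
  [-1,0.03,-0.042,0,0],
  [-1,0,0,0,0],
  [-1,0,0,0,0],
], grip_force=40)

```text
t: 1.9
eef_pos: [0.5191, 0.1055, 0.3318]
ee_rot: [167.7, 89.7, -107.6]
contact_force: [-0.3, -0.3, -0.2]
grip_width: 0.003
```

```bash
python3 - <<'E'
from h import *
s=env.observe();T=toolT(s);np.save('T1.npy',T);print(T.round(3),s['joints'])
z=T[:3,2];print(np.degrees(np.arctan2(z[1],z[0])))
p,d=env.grab_frame('wrist');cv2.imwrite('pics/w1.png',p);np.save('w1.npy',d)
E
```

```text
[[-0.002 -0.996  0.092  0.519]
 [-0.005  0.092  0.996  0.106]
 [-1.     0.001 -0.005  0.332]
 [ 0.     0.     0.     1.   ]] [-12.48740051  29.80344602  -4.82383546  81.10515393   2.81991397
  69.36799952  67.07116102]
84.74861075601439
```

View pics/w1.png

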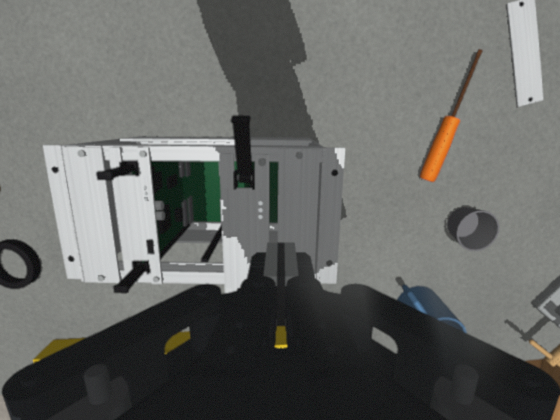

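Wrist view: the near lever's tip is at about (241,117) px with its pivot housing at (244,180). The shut fingers are in the lower middle. I'll check the tip's position across views.

```bash
python3 - <<'E'
from h import *
T=np.load('T1.npy')
a=ray('wrist',241,117,T=T);b=ray('top',221.1,302.6);c=ray('side',386.2,194.5)
print(tri(a,b),tri(a,c),tri(a,b,c))
D=np.load('w1.npy');print([dp('wrist',u,v,D,T).round(4) for u,v in[(262,200),(235,210),(241,135),(141,180)]])
E
```

```text
(array([0.4462273 , 0.08218981, 0.25984711]), [np.float64(0.6544379383470414), np.float64(0.6544379383468926)]) (array([0.44611494, 0.08241145, 0.2630639 ]), [np.float64(0.8323100423363421), np.float64(0.8323100423362396)]) (array([0.44592252, 0.08220352, 0.2628347 ]), [np.float64(1.0441491017148734), np.float64(0.41725100232413587), np.float64(0.6368548415239753)])
[array([0.5139, 0.0893, 0.245 ]), array([0.5211, 0.0655, 0.2426]), array([0.4597, 0.0803, 0.2585]), array([ 0.496 , -0.0346,  0.1894])]
```

move_arm([
  [-1,0.014,-0.017,-0.01,-0.5],
  [-1,0.014,-0.0165,-0.02,0],
  [-1,0,0,-0.03,0],
  [-1,0,0,-0.015,0],
  [-1,0,0,0,0],
])

```text
t: 2.58
eef_pos: [0.5484, 0.0708, 0.2532]
ee_rot: [169.1, 89.6, -106.6]
contact_force: [-0.6, -0.5, -0.0]
grip_width: -0.002
```

move_arm([
  [-1,0,0,-0.003,0],
  [-1,0,0,-0.003,0],
  [-1,0,0,-0.002,0],
  [-1,0,0,-0.002,0],
])

```text
t: 3.08
eef_pos: [0.5491, 0.071, 0.244]
ee_rot: [-169.7, 89.7, -85.3]
contact_force: [0.1, 0.7, 0.3]
grip_width: 0.002
```

move_arm([
  [-1,0,0,-0.002,0],
  [-1,0,0,-0.002,0],
])

```text
t: 3.32
eef_pos: [0.5491, 0.0711, 0.2399]
ee_rot: [-166.8, 89.7, -82.4]
contact_force: [0.6, -0.6, -0.2]
grip_width: 0.001
```

move_arm([
  [-1,0,0,-0.002,0],
  [-1,0,0,-0.002,0],
  [-1,0,0,-0.002,0],
])

```text
t: 3.7
eef_pos: [0.5491, 0.0711, 0.2335]
ee_rot: [-166.8, 89.7, -82.4]
contact_force: [0.4, 0.5, 0.1]
grip_width: -0.001
```

```bash
python3 - <<'E'
from h import *
print(env.observe())
p,d=env.grab_frame('side');crop(p,180,90,220,165,3.6,'pics/s2.png');np.save('s2.npy',d)
E
```

```text
{'t': 3.7, 'joints': array([-8.48865936, 37.12944074, -4.54785462, 87.53731534,  3.71582445,
       55.50150501, 70.18706534]), 'joint_velocities': array([ 0.06470297,  1.10324861, -0.03596542,  1.72350317,  0.14114503,
       -2.65978982, -0.14608827]), 'joint_efforts': array([ 2.12180719e-03, -8.43305612e+01,  2.48391163e-01, -2.40422720e+01,
        2.89679272e-02,  1.60067081e-01,  1.05035873e-02]), 'eef_pos': array([0.54910393, 0.07108974, 0.23351033]), 'ee_rot': array([-166.78622168,   89.68067711,  -82.37397697]), 'contact_force': array([0.41942632, 0.50853955, 0.05845494]), 'ft_torque': array([ 0.02369417, -0.05750242, -0.00228905]), 'grip_width': -0.0005693232774885192}
```

View pics/s2.png

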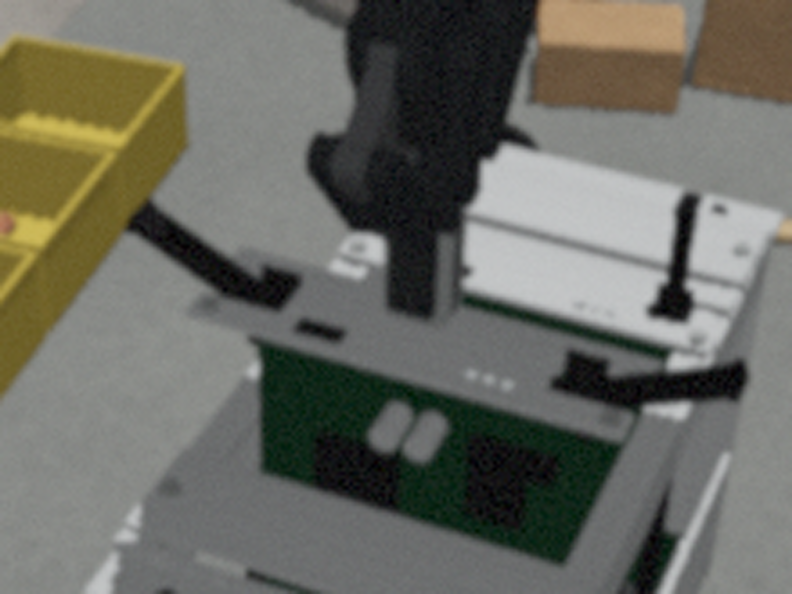

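The fingers rest on the panel, or very close to it, at about (430,312) px in the crop. I'll read the panel's height from depth.

```bash
python3 - <<'E'
from h import *
D=np.load('s2.npy')
for x,y in [(235,285),(370,330),(430,345),(540,390),(660,200),(500,280)]:
    print(x,y,dp('side',180+x/3.6,90+y/3.6,D).round(4))
D0=np.load('side0.npy')
for u,v in [(270,175),(300,185),(320,190)]: print(dp('side',u,v,D0).round(4))
E
```

```text
235 285 [0.6116 0.0681 0.2465]
370 330 [0.5633 0.0744 0.2448]
430 345 [0.5431 0.0751 0.2444]
540 390 [0.5044 0.0872 0.2457]
660 200 [ 0.4985 -0.1092  0.1929]
500 280 [ 0.5461 -0.0381  0.191 ]
[0.5815 0.0662 0.2441]
[0.5426 0.0745 0.2453]
[0.5188 0.0754 0.2448]
```

```bash
python3 - <<'E'
from h import *
D=np.load('s2.npy')
for x,y in [(408,240),(410,280),(410,305),(447,240),(447,280),(447,310)]:
    print(x,y,dp('side',180+x/3.6,90+y/3.6,D).round(4))
c=env.calibration('side');f=210/np.tan(np.radians(c['fov_y']/2))
Rm=R.from_euler('xyz',c['orientation'],degrees=True).as_matrix()
for P in ([.549,.071,.2335],[.549,.071,.2455],[.549,.071+.0145,.2335],[.549,.0855,.2455]):
    q=Rm.T@(np.array(P)-c['eye']);u=c['cx']+f*q[0]/-q[2];v=c['cy']-f*q[1]/-q[2];print(P,(u-180)*3.6,(v-90)*3.6)
print(env.observe()['t'],env.observe()['eef_pos'],env.observe()['contact_force'])
E
```

```text
408 240 [0.5443 0.102  0.3024]
410 280 [0.548  0.0842 0.2749]
410 305 [0.5478 0.0838 0.2653]
447 240 [0.5387 0.0781 0.2878]
447 280 [0.5379 0.0786 0.2735]
447 310 [0.5376 0.0777 0.2615]
[0.549, 0.071, 0.2335] 414.59323436939684 360.4706466252352
[0.549, 0.071, 0.2455] 415.9083787549477 331.0278347123881
[0.549, 0.08549999999999999, 0.2335] 401.56523399488907 387.4481530714375
[0.549, 0.0855, 0.2455] 402.73652028670546 357.82226090153955
3.75 [0.54899549 0.07106087 0.23325196] [ 0.52213796 -0.43683638 -0.56905467]
```

```bash
python3 - <<'E'
from h import *
c=env.calibration('wrist');f=210/np.tan(np.radians(c['fov_y']/2));M=np.linalg.inv(c['tool_from_camera'])
for P in ([0,0,0],[-.019,0,0],[0,.011,0],[-.03,.011,0]):
    q=M@np.array(P+[1]);print(P,c['cx']+f*q[0]/-q[2],c['cy']-f*q[1]/-q[2],-q[2])
s=env.observe();print(s['t'])
p,d=env.grab_frame('side');crop(p,240,90,110,100,6,'pics/s3.png');np.save('s3.npy',d)
p,d=env.grab_frame('wrist');crop(p,180,120,200,200,3,'pics/w3.png')
np.save('w3.npy',d);np.save('T3.npy',toolT(s))
E
```

```text
[0, 0, 0] 282.0275587872182 244.59615532206885 0.1741969102918073
[-0.019, 0, 0] 282.2081305302656 259.2114188452567 0.15587560060907815
[0, 0.011, 0] 282.0495189676923 226.0239036372253 0.17128315434168265
[-0.03, 0.011, 0] 282.36617485392696 247.5183305890796 0.14235477063211027
3.75
```

View pics/s3.png

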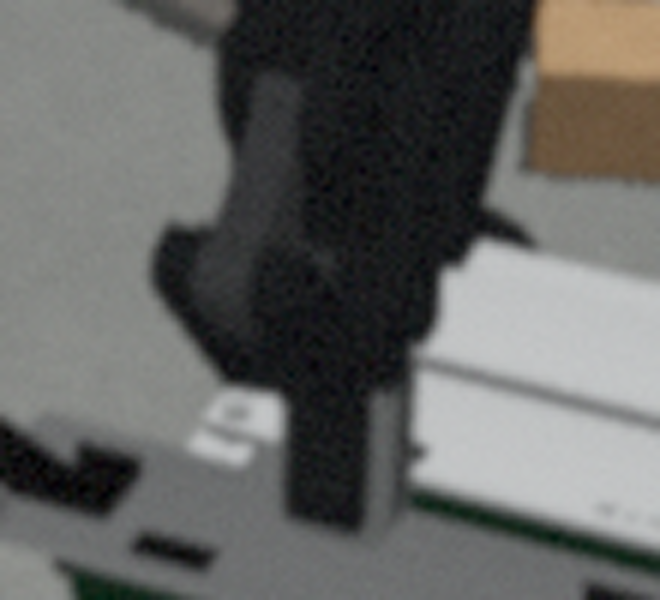

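View pics/w3.png

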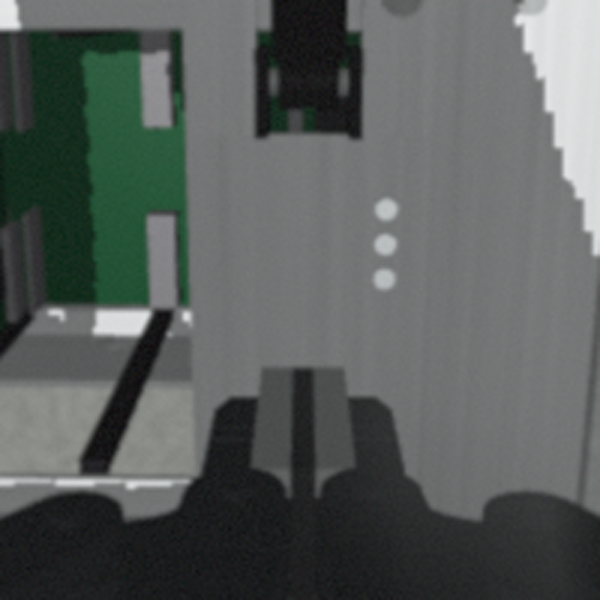

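```bash
python3 - <<'E'
from h import *
d=np.load('w3.npy');T=np.load('T3.npy');Ti=np.linalg.inv(T)
for u,v in [(273,244),(273,247),(273,255),(288,246),(273,238),(281,232),(280,215),(265,225),(260,190)]:
    X=dp('wrist',u,v,d,T);print(u,v,d[v,u].round(4),X.round(4),'tool',(Ti@np.r_[X,1])[:3].round(4))
d=np.load('s3.npy')
for x,y in [(325,500),(325,520),(385,520),(330,545),(330,560)]:
    X=dp('side',240+x/6,90+y/6,d);print(x,y,X.round(4),(Ti@np.r_[X,1])[:3].round(4))
E
```

```text
273 244 0.1463 [0.5376 0.0679 0.2591] tool [-0.0259  0.011  -0.0044]
273 247 0.1424 [0.5374 0.068  0.2632] tool [-0.0299  0.0112 -0.0043]
273 255 0.1342 [0.5375 0.0683 0.2717] tool [-0.0384  0.0111 -0.0041]
288 246 0.1458 [0.539  0.0749 0.2599] tool [-0.0267  0.0103  0.0027]
273 238 0.1624 [0.5407 0.0671 0.2433] tool [-0.01    0.0079 -0.0048]
281 232 0.1611 [0.5376 0.0716 0.2437] tool [-0.0105  0.0114 -0.0006]
280 215 0.158 [0.5282 0.072  0.2444] tool [-0.0111  0.0208 -0.0011]
265 225 0.1599 [0.533  0.0638 0.2439] tool [-0.0107  0.0153 -0.0088]
260 190 0.0 [0.4819 0.0777 0.3954] tool [-0.1622  0.0672 -0.0008]
325 500 [0.5482 0.0816 0.2655] [-0.0323  0.0018  0.0102]
325 520 [0.5476 0.0832 0.2622] [-0.029   0.0026  0.0118]
385 520 [0.5373 0.0785 0.2614] [-0.0282  0.0123  0.0062]
330 545 [0.5504 0.0683 0.2448] [-0.0115 -0.0017 -0.0027]
330 560 [0.5491 0.0727 0.2447] [-0.0115  0.      0.0016]
```

The side and wrist depths agree that the visible fingertips end about 24 mm behind the nominal TCP. The panel is still untouched at 0.245 m, so contact should come near a TCP height of 0.220 m. I'll approach it by feel.

move_arm([
  [-1,0,0,-0.003,0],
  [-1,0,0,-0.003,0],
  [-1,0,0,-0.003,0],
  [-1,0,0,-0.002,0],
])

```text
t: 4.35
eef_pos: [0.5492, 0.0711, 0.222]
ee_rot: [-164.5, 89.7, -80.1]
contact_force: [-0.4, 0.0, 1.1]
grip_width: -0.0
```

move_arm([
  [-1,0,0,-0.002,0],
  [-1,0,0,-0.002,0],
])

```text
t: 4.6
eef_pos: [0.5491, 0.0711, 0.2177]
ee_rot: [-164.9, 89.7, -80.5]
contact_force: [-1.0, 0.2, 0.2]
grip_width: 0.002
```

move_arm([
  [-1,0,0,-0.002,0],
  [-1,0,0,-0.002,0],
])

```text
t: 4.85
eef_pos: [0.5491, 0.0711, 0.2135]
ee_rot: [-164.7, 89.7, -80.3]
contact_force: [-0.3, -0.0, 1.5]
grip_width: -0.0
```

move_arm([
  [-1,0,0,-0.003,0],
  [-1,0,0,-0.003,0],
])

```text
t: 5.1
eef_pos: [0.5492, 0.0711, 0.2071]
ee_rot: [-162.8, 89.7, -78.4]
contact_force: [0.6, 0.7, 1.5]
grip_width: 0.003
```

```bash
python3 - <<'E'
from h import *
s=env.observe();print(s['t'],s['eef_pos'],s['contact_force'])
p,d=env.grab_frame('side');crop(p,200,90,200,150,4,'pics/s4.png');np.save('s4.npy',d)
for u,v in [(250,172),(290,190),(330,197)]: print(dp('side',u,v,d).round(4))
E
```

```text
5.1 [0.54918408 0.07110634 0.20714283] [0.59307469 0.65796833 1.54245873]
[0.6138 0.0472 0.2272]
[0.5524 0.0812 0.2405]
[0.509  0.0623 0.2271]
```

View pics/s4.png

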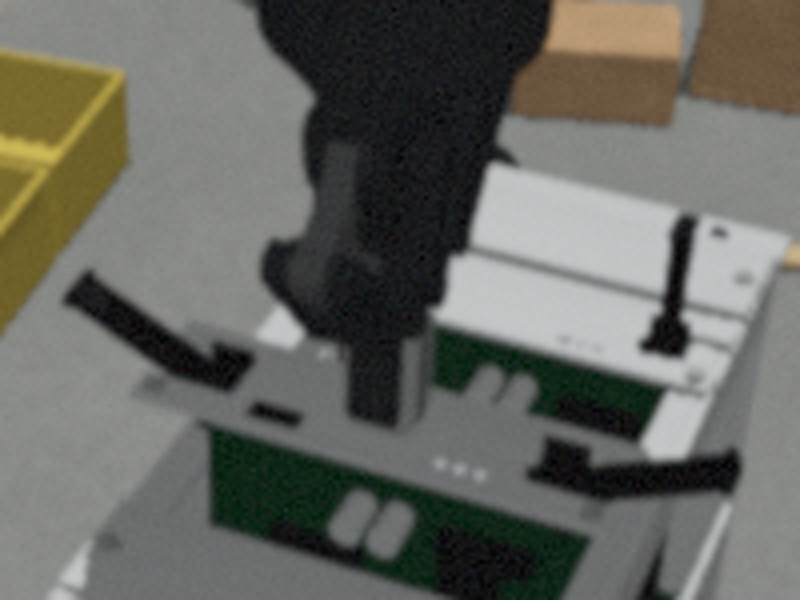

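The panel now follows the fingers (0.227 m with TCP at 0.207 m) at about 1.5 N. Contact with the connectors should come near TCP 0.176–0.178 m.

move_arm([
  [-1,0,0,-0.003,0],
  [-1,0,0,-0.003,0],
  [-1,0,0,-0.003,0],
  [-1,0,0,-0.003,0],
  [-1,0,0,-0.003,0],
  [-1,0,0,-0.003,0],
])

```text
t: 5.9
eef_pos: [0.5492, 0.0711, 0.1876]
ee_rot: [-164.0, 89.7, -79.6]
contact_force: [0.3, -0.1, 1.6]
grip_width: 0.001
```

move_arm([
  [-1,0,0,-0.0015,0],
  [-1,0,0,-0.0015,0],
])

```text
t: 6.15
eef_pos: [0.5491, 0.0711, 0.1843]
ee_rot: [-166.1, 89.7, -81.7]
contact_force: [0.0, -1.0, 0.5]
grip_width: 0.001
```

move_arm([
  [-1,0,0,-0.0015,0],
  [-1,0,0,-0.001,0],
])

```text
t: 6.4
eef_pos: [0.5491, 0.0711, 0.1816]
ee_rot: [-166.6, 89.7, -82.2]
contact_force: [-0.3, -0.7, 0.4]
grip_width: -0.003
```

move_arm([
  [-1,0,0,-0.001,0],
  [-1,0,0,-0.001,0],
])

```text
t: 6.65
eef_pos: [0.5492, 0.0711, 0.1795]
ee_rot: [-165.4, 89.7, -81.0]
contact_force: [0.5, -0.9, 1.4]
grip_width: 0.001
```

move_arm([
  [-1,0,0,-0.001,0],
])

```text
t: 6.78
eef_pos: [0.5491, 0.0711, 0.1785]
ee_rot: [-165.1, 89.7, -80.7]
contact_force: [0.0, 0.4, 0.7]
grip_width: -0.003
```

move_arm([
  [-1,0,0,-0.001,0],
])

```text
t: 6.9
eef_pos: [0.5492, 0.0711, 0.1774]
ee_rot: [-165.2, 89.7, -80.8]
contact_force: [0.4, 0.2, 1.3]
grip_width: 0.004
```

move_arm([
  [-1,0,0,-0.001,0],
])

```text
t: 7.02
eef_pos: [0.5492, 0.0711, 0.1766]
ee_rot: [-161.8, 89.7, -77.4]
contact_force: [-3.3, -0.7, 15.0]
grip_width: 0.001
```

move_arm([
  [-1,0,0,-0.0003,0],
])

```text
t: 7.15
eef_pos: [0.5492, 0.0711, 0.1766]
ee_rot: [-158.9, 89.7, -74.5]
contact_force: [-3.1, -1.2, 9.7]
grip_width: -0.003
```

```bash
python3 - <<'E'
from h import *
s=env.observe();print(s['t'],s['eef_pos'],s['contact_force'])
p,d=env.grab_frame('side');crop(p,200,90,200,150,4,'pics/s5.png');np.save('s5.npy',d)
p,d=env.grab_frame('top');crop(p,160,90,140,220,2.7,'pics/t5.png');np.save('t5.npy',d)
E
```

```text
7.15 [0.54924713 0.071119   0.1766041 ] [-3.08923674 -1.1961853   9.7033081 ]
```

View pics/s5.png

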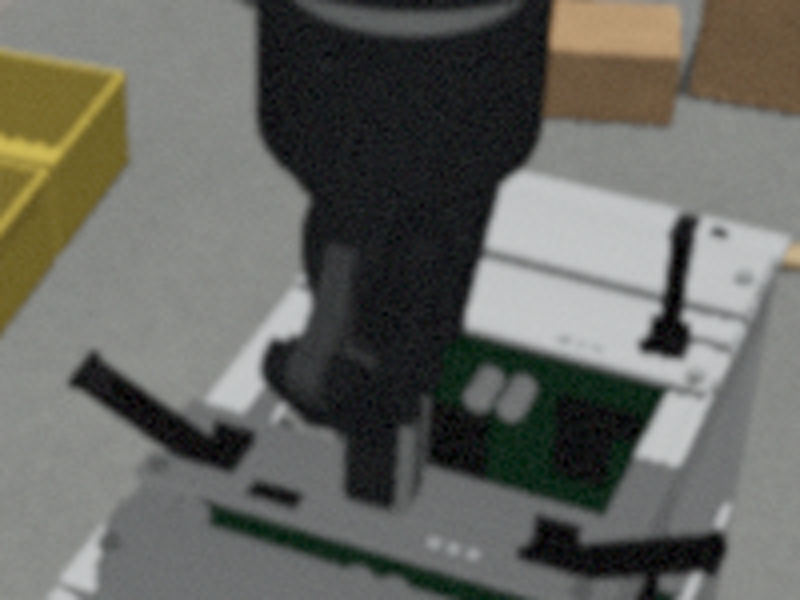

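View pics/t5.png

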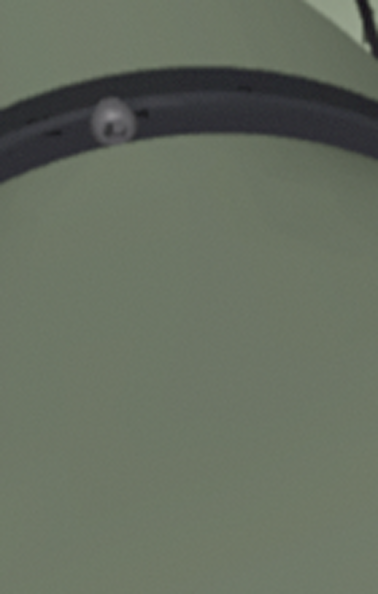

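The side view shows the panel just above the rails and both levers still splayed, with tips at (90,365) and (718,548) px in the crop. Next I'll check its height and level.

```bash
python3 - <<'E'
from h import *
d=np.load('s5.npy')
for x,y in [(190,475),(230,480),(330,520),(400,540),(490,520),(500,570),(580,300)]: print(x,y,dp('side',200+x/4,90+y/4,d).round(4))
# tips: known plane of levers through y line
c=np.array([.5468,.0718]);a=np.radians(-5.8);n=np.array([-np.sin(a),np.cos(a)])
for x,y in [(80,368),(718,550)]:
    e,dd=ray('side',200+x/4,90+y/4);k=((c-e[:2])@n)/(dd[:2]@n);print((e+k*dd).round(4))
E
```

```text
190 475 [0.605  0.0814 0.1979]
230 480 [0.5932 0.0783 0.1967]
330 520 [0.559  0.0856 0.1964]
400 540 [0.5366 0.0884 0.1975]
490 520 [0.5138 0.0704 0.1966]
500 570 [0.5058 0.0901 0.1962]
580 300 [ 0.5133 -0.0541  0.1925]
[0.6484 0.0615 0.2134]
[0.4459 0.082  0.2148]
```

Panel top is 0.197 m and level, so the board sits on the connectors about 6 mm high. I'll lift off and go outside the near lever.

move_arm([
  [-1,0,0,0.03,0],
  [-1,0,0,0.04,0],
  [-1,-0.02,0.002,0.03,0],
  [-1,-0.04,0.004,0,0],
  [-1,-0.04,0.004,0,0],
  [-1,-0.02,0.002,0,0],
  [-1,0,0,0,0],
])

```text
t: 8.12
eef_pos: [0.4251, 0.0832, 0.2791]
ee_rot: [-159.2, 89.7, -74.8]
contact_force: [0.7, 0.6, 0.7]
grip_width: -0.001
```

```bash
cat >> h.py <<'E'
C=np.array([.5468,.0718]);A=np.radians(-5.8);AX=np.array([np.cos(A),np.sin(A)]);NY=np.array([-np.sin(A),np.cos(A)])
def loc(P): 
    v=np.array(P)[:2]-C; return np.r_[v@AX,v@NY,P[2]].round(4)
E
python3 - <<'E'
from h import *
s=env.observe();T=toolT(s);print(s['t'],s['eef_pos'],loc(s['eef_pos']),s['contact_force'],np.degrees(np.arctan2(T[1,2],T[0,2])),T[:3,0])
p,d=env.grab_frame('side');crop(p,200,90,200,150,4,'pics/s6.png');np.save('s6.npy',d)
p,d=env.grab_frame('wrist');cv2.imwrite('pics/w6.png',p);np.save('w6.npy',d);np.save('T6.npy',T)
E
```

```text
8.125 [0.4250982  0.08318411 0.27907716] [-0.1222 -0.001   0.2791] [0.74647473 0.5748952  0.65817075] 84.4066576098795 [ 0.00140397 -0.00518163 -0.99998559]
```

View pics/s6.png

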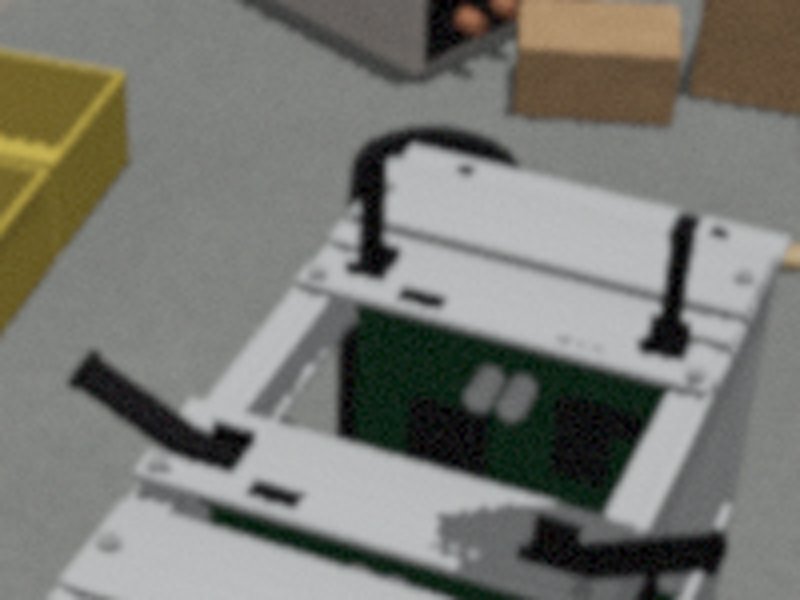

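View pics/w6.png

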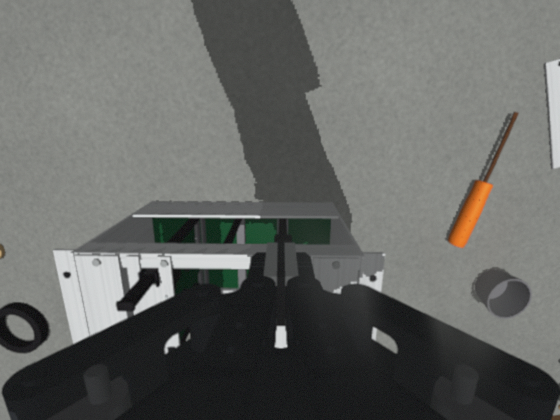

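The board stayed put. The side view shows the panel level on the rails, the near lever's tip at (718,550) px and the far one's at (80,368) px. The wrist view shows the lever in line with the fingers.

move_arm([
  [-1,0,0,-0.04,0],
  [-1,0,0,-0.035,0],
  [-1,0,0,-0.015,0],
  [-1,0,0,0,0],
])

```text
t: 8.72
eef_pos: [0.4291, 0.0827, 0.1855]
ee_rot: [-145.2, 89.7, -60.9]
contact_force: [-0.1, 1.0, 0.6]
grip_width: -0.003
```

```bash
python3 - <<'E'
from h import *
s=env.observe();T=toolT(s);print(s['t'],s['eef_pos'],loc(s['eef_pos']),s['contact_force'],np.degrees(np.arctan2(T[1,2],T[0,2])),T[:3,0])
p,d=env.grab_frame('side');crop(p,300,140,150,110,5,'pics/s7.png');np.save('s7.npy',d)
E
```

```text
8.725 [0.42911106 0.08271585 0.18548008] [-0.1182 -0.001   0.1855] [-0.10906111  0.98433763  0.59509271] 84.2833345481298 [ 0.00276181 -0.0049685  -0.99998384]
```

View pics/s7.png

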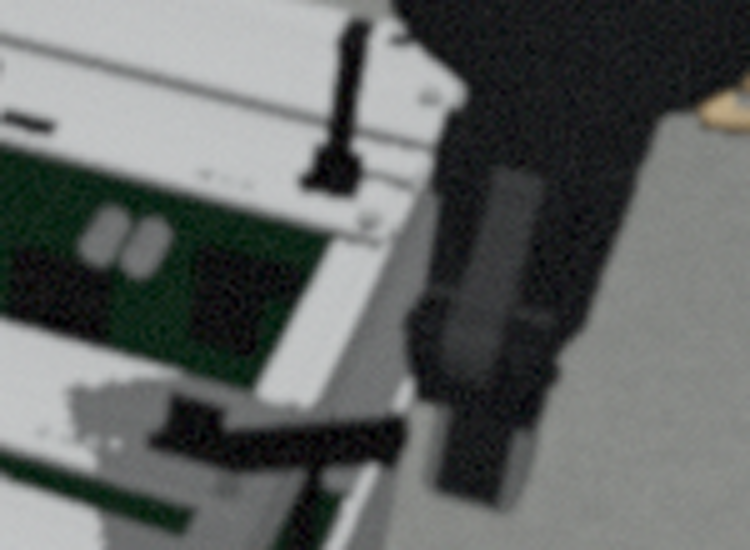

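The fingers stand outside the near lever, about 6 mm from its bead at (405,440) px, with their ends about 9 mm lower. I'll push inward now.

move_arm([
  [-1,0.003,-0.0003,0,0],
  [-1,0.002,-0.0002,0.001,0],
  [-1,0.002,-0.0002,0.001,0],
])

```text
t: 9.15
eef_pos: [0.4357, 0.082, 0.1891]
ee_rot: [-159.6, 89.7, -75.3]
contact_force: [-12.4, 2.1, 0.7]
grip_width: 0.001
```

move_arm([
  [-1,0.0015,-0.0002,0.002,0],
  [-1,0.0015,-0.0002,0.002,0],
])

```text
t: 9.4
eef_pos: [0.437, 0.0818, 0.1935]
ee_rot: [156.5, 89.7, -119.2]
contact_force: [-5.9, 2.2, -1.3]
grip_width: -0.004
```

move_arm([
  [-1,0.0015,-0.0002,0.0018,0],
  [-1,0.0015,-0.0002,0.0018,0],
])

```text
t: 9.65
eef_pos: [0.4387, 0.0816, 0.1977]
ee_rot: [136.4, 89.6, -139.3]
contact_force: [-5.2, 1.7, -2.1]
grip_width: -0.001
```

move_arm([
  [-1,0.0015,-0.0002,0.0015,0],
  [-1,0.0015,-0.0002,0.0015,0],
])

```text
t: 9.9
eef_pos: [0.441, 0.0814, 0.2012]
ee_rot: [128.6, 89.5, -147.0]
contact_force: [-3.3, 1.7, -1.5]
grip_width: -0.001
```

move_arm([
  [-1,0.0015,-0.0002,0.0013,0],
  [-1,0.0015,-0.0002,0.0013,0],
])

```text
t: 10.15
eef_pos: [0.4435, 0.0811, 0.2041]
ee_rot: [124.3, 89.4, -151.3]
contact_force: [-4.6, 1.6, -3.3]
grip_width: -0.002
```

move_arm([
  [-1,0.0015,-0.0002,0.0012,0],
  [-1,0.0015,-0.0002,0.0012,0],
])

```text
t: 10.4
eef_pos: [0.4463, 0.0808, 0.2067]
ee_rot: [121.6, 89.4, -154.0]
contact_force: [-3.5, 2.2, -2.9]
grip_width: -0.002
```

move_arm([
  [-1,0.0015,-0.0002,0.001,0],
  [-1,0.0015,-0.0002,0.001,0],
])

```text
t: 10.65
eef_pos: [0.4494, 0.0804, 0.2089]
ee_rot: [120.7, 89.4, -154.9]
contact_force: [-5.5, 1.9, -2.9]
grip_width: 0.001
```

move_arm([
  [-1,0.0014,-0.0002,0.0008,0],
  [-1,0.0014,-0.0002,0.0008,0],
])

```text
t: 10.9
eef_pos: [0.452, 0.0801, 0.2105]
ee_rot: [119.0, 89.3, -156.6]
contact_force: [-6.6, 1.4, -3.5]
grip_width: 0.0
```

move_arm([
  [-1,0.0014,-0.0002,0.0007,0],
  [-1,0.0014,-0.0002,0.0007,0],
])

```text
t: 11.15
eef_pos: [0.4541, 0.0798, 0.2118]
ee_rot: [115.3, 89.2, -160.2]
contact_force: [-7.8, 3.0, -5.7]
grip_width: -0.003
```

move_arm([
  [-1,0.0012,-0.0001,0.0004,0],
  [-1,0.0012,-0.0001,0.0004,0],
])

```text
t: 11.4
eef_pos: [0.4553, 0.0797, 0.2124]
ee_rot: [112.5, 89.0, -163.1]
contact_force: [-10.0, 2.3, -2.1]
grip_width: 0.0
```

```bash
python3 - <<'E'
from h import *
s=env.observe();T=toolT(s);print(s['t'],s['eef_pos'],loc(s['eef_pos']),s['contact_force'],np.degrees(np.arctan2(T[1,2],T[0,2])),T[:3,0])
p,d=env.grab_frame('side');crop(p,200,90,200,150,4,'pics/s8.png');np.save('s8.npy',d)
E
```

```text
11.4 [0.45531993 0.07971017 0.21236611] [-0.0918 -0.0014  0.2124] [-10.03610338   2.33112001  -2.13001002] 84.45540872757998 [-0.01622302 -0.00494351 -0.99985618]
```

View pics/s8.png

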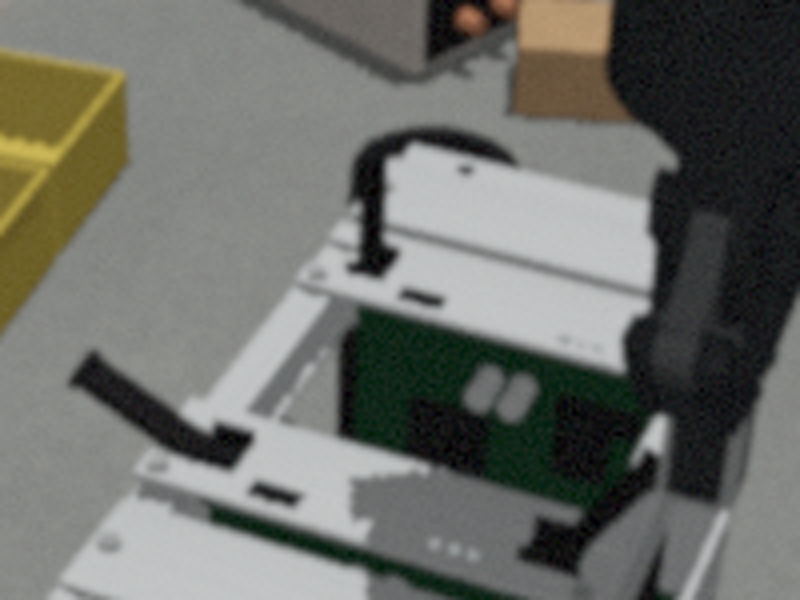

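The near claw has met the lip (about 10 N, bead at (655,462) px in the crop). I'll take it a little further and then switch to the far lever.

move_arm([
  [-1,0.0012,-0.0001,0.0005,0],
  [-1,0.0012,-0.0001,0.0005,0],
])

```text
t: 11.7
eef_pos: [0.4564, 0.0795, 0.2131]
ee_rot: [110.5, 88.8, -165.0]
contact_force: [-9.4, 1.9, -4.6]
grip_width: 0.006
```

move_arm([
  [-1,0.0012,-0.0001,0.0005,0],
  [-1,0.0012,-0.0001,0.0005,0],
])

```text
t: 11.95
eef_pos: [0.457, 0.0793, 0.2135]
ee_rot: [108.8, 88.6, -166.7]
contact_force: [-9.7, 2.5, -6.1]
grip_width: 0.001
```

move_arm([
  [-1,0.0016,-0.0001,0.0006,0],
])

```text
t: 12.08
eef_pos: [0.4576, 0.0793, 0.2138]
ee_rot: [107.9, 88.4, -167.6]
contact_force: [-11.0, 4.5, -5.5]
grip_width: -0.003
```

move_arm([
  [-1,0.0016,-0.0001,0.0006,0],
])

```text
t: 12.2
eef_pos: [0.458, 0.0792, 0.214]
ee_rot: [107.3, 88.2, -168.2]
contact_force: [-10.6, 2.3, -5.6]
grip_width: -0.004
```

The near lever is getting stiff (about 12 N along its swing), so I'll switch to the far lever.

move_arm([
  [-1,-0.008,0.001,0,0],
  [-1,-0.005,0,0.04,0],
  [-1,0.01,0,0.045,0],
  [-1,0.045,-0.0045,0,0],
  [-1,0.045,-0.0045,0,0],
  [-1,0.045,-0.0045,0,0],
  [-1,0.045,-0.0045,0,0],
  [-1,0.03,-0.003,0,0],
  [-1,0,0,0,0],
])

```text
t: 13.32
eef_pos: [0.6741, 0.0571, 0.3052]
ee_rot: [124.5, 89.1, -151.1]
contact_force: [-0.1, 0.5, 0.3]
grip_width: -0.004
```

```bash
python3 - <<'E'
from h import *
s=env.observe();T=toolT(s);print(s['t'],s['eef_pos'],loc(s['eef_pos']),s['contact_force'],np.degrees(np.arctan2(T[1,2],T[0,2])),T[:3,0])
p,d=env.grab_frame('side');crop(p,200,90,200,150,4,'pics/s9.png');np.save('s9.npy',d)
E
```

```text
13.325 [0.67408425 0.05707026 0.30524135] [ 0.1281 -0.0018  0.3052] [-0.14515528  0.5221554   0.26938476] 84.41484306616044 [-0.0130988  -0.00724352 -0.99988797]
```

View pics/s9.png

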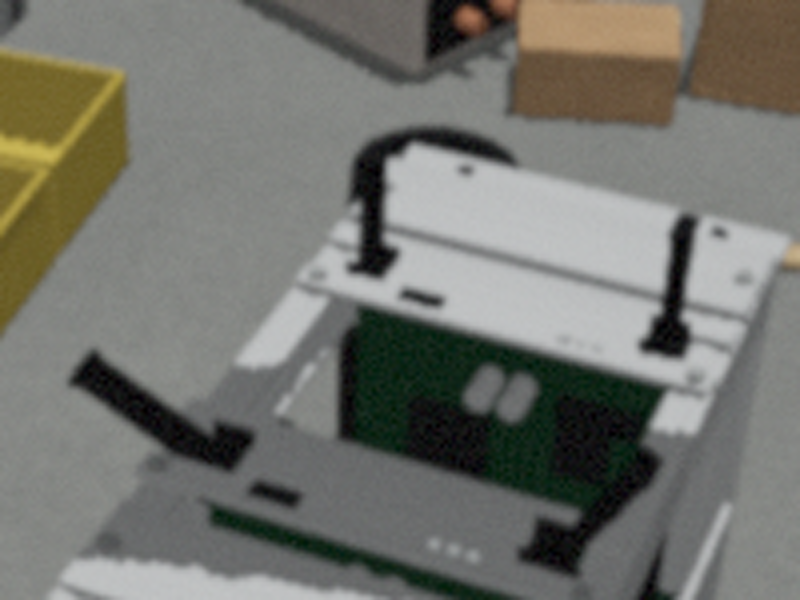

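move_arm([
  [-1,0,0.002,-0.05,0],
  [-1,0,0,-0.045,0],
  [-1,0,0,-0.022,0],
  [-1,0,0,0,0],
])

```text
t: 13.88
eef_pos: [0.6716, 0.0598, 0.1892]
ee_rot: [141.5, 89.4, -134.0]
contact_force: [0.1, -0.3, 1.4]
grip_width: -0.003
```

```bash
python3 - <<'E'
from h import *
s=env.observe();T=toolT(s);print(s['t'],s['eef_pos'],loc(s['eef_pos']),s['contact_force'],np.degrees(np.arctan2(T[1,2],T[0,2])),T[:3,0])
p,d=env.grab_frame('side');crop(p,150,90,200,150,4,'pics/s10.png');np.save('s10.npy',d)
E
```

```text
13.875 [0.67157992 0.05976517 0.18920059] [0.1254 0.0006 0.1892] [ 0.07465254 -0.27560608  1.44750159] 84.45953833922518 [-0.00670316 -0.00693204 -0.99995351]
```

View pics/s10.png

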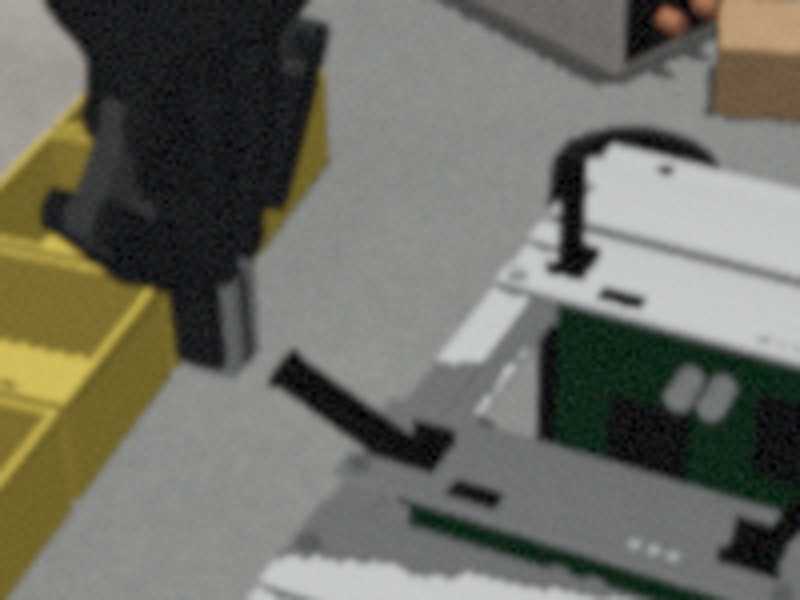

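The far lever's bead is at about (285,368) px and the fingers end at (235,372), about 10 mm outside it. I'll lower them slightly and push in.

move_arm([
  [-1,-0.004,0.0004,-0.004,0],
  [-1,-0.003,0.0003,0,0],
  [-1,-0.002,0.0002,0.001,0],
])

```text
t: 14.3
eef_pos: [0.6632, 0.061, 0.1903]
ee_rot: [178.1, 89.6, -97.5]
contact_force: [-1.0, 0.1, -0.0]
grip_width: 0.002
```

move_arm([
  [-1,-0.0015,0.0002,0.002,0],
  [-1,-0.0015,0.0002,0.002,0],
])

```text
t: 14.55
eef_pos: [0.6601, 0.0614, 0.1951]
ee_rot: [-175.4, 89.6, -90.9]
contact_force: [-0.1, 1.0, -0.3]
grip_width: -0.003
```

move_arm([
  [-1,-0.0015,0.0002,0.0018,0],
  [-1,-0.0015,0.0002,0.0018,0],
])

```text
t: 14.8
eef_pos: [0.657, 0.0619, 0.199]
ee_rot: [-174.8, 89.6, -90.3]
contact_force: [-0.5, 0.6, -0.4]
grip_width: 0.001
```

I rose before contact, so the fingers are now above the bead. I'll back out, go lower and try again.

move_arm([
  [-1,0.012,-0.001,0,0],
  [-1,0,0,-0.016,0],
  [-1,0,0,0,0],
  [-1,-0.004,0.0004,0,0],
  [-1,-0.003,0.0003,0,0],
  [-1,-0.002,0.0002,0,0],
])

```text
t: 15.55
eef_pos: [0.6624, 0.0617, 0.1858]
ee_rot: [-119.1, 89.4, -34.7]
contact_force: [14.4, -0.9, 2.1]
grip_width: 0.001
```

move_arm([
  [-1,-0.0015,0.0002,0,0],
  [-1,-0.0015,0.0002,0,0],
])

```text
t: 15.8
eef_pos: [0.6624, 0.0616, 0.1883]
ee_rot: [-102.3, 88.9, -17.9]
contact_force: [9.8, -0.9, -0.5]
grip_width: -0.001
```

move_arm([
  [-1,-0.0015,0.0002,0.002,0],
  [-1,-0.0015,0.0002,0.002,0],
])

```text
t: 16.05
eef_pos: [0.6603, 0.0619, 0.1937]
ee_rot: [-98.9, 88.7, -14.6]
contact_force: [3.8, -0.9, -3.7]
grip_width: -0.004
```

move_arm([
  [-1,-0.0015,0.0002,0.0018,0],
  [-1,-0.0015,0.0002,0.0018,0],
])

```text
t: 16.3
eef_pos: [0.6575, 0.0622, 0.198]
ee_rot: [-98.2, 88.6, -13.8]
contact_force: [4.3, -0.7, -2.6]
grip_width: -0.004
```

move_arm([
  [-1,-0.0017,0.0002,0.0015,0],
  [-1,-0.0017,0.0002,0.0015,0],
])

```text
t: 16.55
eef_pos: [0.6545, 0.0625, 0.2016]
ee_rot: [-97.6, 88.5, -13.3]
contact_force: [6.0, -1.3, -3.4]
grip_width: 0.004
```

move_arm([
  [-1,-0.0017,0.0002,0.0006,0],
  [-1,-0.0017,0.0002,0.0006,0],
])

```text
t: 16.8
eef_pos: [0.652, 0.0628, 0.2036]
ee_rot: [-96.1, 88.3, -11.8]
contact_force: [7.7, -1.0, -0.5]
grip_width: -0.001
```

move_arm([
  [-1,-0.0017,0.0002,0.0005,0],
  [-1,-0.0017,0.0002,0.0005,0],
])

```text
t: 17.05
eef_pos: [0.6495, 0.0631, 0.2055]
ee_rot: [-95.0, 88.1, -10.7]
contact_force: [6.9, -1.1, -0.6]
grip_width: -0.001
```

move_arm([
  [-1,-0.0017,0.0002,0.0006,0],
  [-1,-0.0017,0.0002,0.0006,0],
])

```text
t: 17.3
eef_pos: [0.6467, 0.0633, 0.2074]
ee_rot: [-94.4, 88.0, -10.0]
contact_force: [6.1, -0.2, -1.5]
grip_width: 0.001
```

move_arm([
  [-1,-0.0017,0.0002,0.0008,0],
  [-1,-0.0017,0.0002,0.0008,0],
])

```text
t: 17.55
eef_pos: [0.6435, 0.0637, 0.2092]
ee_rot: [-94.2, 87.9, -9.8]
contact_force: [6.3, -0.5, -3.9]
grip_width: -0.001
```

move_arm([
  [-1,-0.0016,0.0002,0.0008,0],
  [-1,-0.0016,0.0002,0.0008,0],
])

```text
t: 17.8
eef_pos: [0.6407, 0.0639, 0.2109]
ee_rot: [-94.0, 87.9, -9.7]
contact_force: [9.2, 0.1, -6.2]
grip_width: -0.002
```

move_arm([
  [-1,-0.0016,0.0002,0.0006,0],
  [-1,-0.0016,0.0002,0.0006,0],
])

```text
t: 18.05
eef_pos: [0.6383, 0.0642, 0.2121]
ee_rot: [-93.7, 87.7, -9.4]
contact_force: [10.8, -1.0, -7.7]
grip_width: -0.002
```

move_arm([
  [-1,-0.001,0.0001,0.0001,0],
])

```text
t: 18.18
eef_pos: [0.6379, 0.0642, 0.2123]
ee_rot: [-93.3, 87.6, -9.0]
contact_force: [10.5, -0.5, -5.9]
grip_width: 0.001
```

move_arm([
  [-1,-0.0012,0.0001,0.0001,0],
])

```text
t: 18.3
eef_pos: [0.6373, 0.0642, 0.2124]
ee_rot: [-93.0, 87.5, -8.7]
contact_force: [10.2, -0.3, -7.1]
grip_width: -0.0
```

move_arm([
  [-1,-0.0014,0.0001,0.0002,0],
])

```text
t: 18.42
eef_pos: [0.6366, 0.0643, 0.2127]
ee_rot: [-92.6, 87.4, -8.3]
contact_force: [11.1, -0.7, -7.0]
grip_width: 0.001
```

move_arm([
  [-1,-0.0014,0.0001,0,0],
  [-1,-0.0014,0.0001,0,0],
])

```text
t: 18.68
eef_pos: [0.6353, 0.0644, 0.213]
ee_rot: [-91.7, 87.2, -7.4]
contact_force: [11.8, -0.5, -6.9]
grip_width: 0.003
```

move_arm([
  [-1,-0.0014,0.0001,0,0],
  [-1,-0.0014,0.0001,0,0],
])

```text
t: 18.92
eef_pos: [0.6341, 0.0646, 0.2133]
ee_rot: [-90.9, 87.0, -6.6]
contact_force: [12.1, -0.7, -6.6]
grip_width: -0.002
```

That is about 13 N along the swing, so I'll switch back to the near lever, with a look first.

move_arm([
  [-1,0.008,-0.001,0,0],
  [-1,0.005,0,0.04,0],
  [-1,-0.01,0,0.045,0],
  [-1,-0.045,0.0045,0,0],
  [-1,-0.045,0.0045,0,0],
  [-1,-0.045,0.0045,0,0],
  [-1,-0.045,0.0045,0,0],
  [-1,-0.027,0.003,0,0],
  [-1,0,0,0,0],
])

```text
t: 20.05
eef_pos: [0.4222, 0.0853, 0.3009]
ee_rot: [-90.9, 87.3, -6.6]
contact_force: [1.2, 0.3, 0.5]
grip_width: -0.004
```

```bash
python3 - <<'E'
from h import *
s=env.observe();T=toolT(s);print(s['t'],s['eef_pos'],loc(s['eef_pos']),s['contact_force'],np.degrees(np.arctan2(T[1,2],T[0,2])),T[:3,0])
p,d=env.grab_frame('side');crop(p,200,90,200,150,4,'pics/s11.png');np.save('s11.npy',d)
E
```

```text
20.05 [0.42216378 0.08527694 0.3008857 ] [-0.1254  0.0008  0.3009] [1.23719249 0.26767359 0.54205018] 84.32089366392673 [ 0.04594583 -0.00530777 -0.99892983]
```

View pics/s11.png

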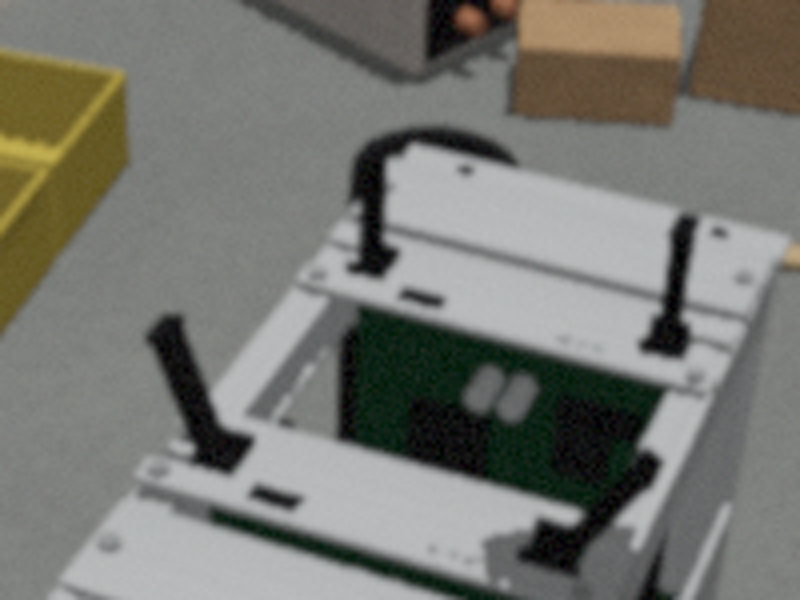

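```bash
cat >> h.py <<'E'
def plane(u,v,y=0):
    e,dd=ray('side',u,v);k=((C+y*NY-e[:2])@NY)/(dd[:2]@NY);return loc(e+k*dd)
E
python3 - <<'E'
from h import *
for n,x,y in [('far tip',166,322),('near tip',650,458)]:
    P=plane(200+x/4,90+y/4);print(n,P,'ang(sin)',np.arcsin((abs(P[0])-.054)/.054), 'atan',np.arctan2(abs(P[0])-.054,P[2]-.188))
d=np.load('s11.npy')
for x,y in [(190,475),(225,480),(330,500),(400,530),(470,540),(440,500),(550,300),(600,330)]:
    P=loc(dp('side',200+x/4,90+y/4,d));print(P)
E
```

```text
far tip [0.0714 0.     0.2406] ang(sin) 0.32807597669763017 atan 0.31946745334074594
near tip [-0.0784  0.      0.2406] ang(sin) 0.4688401010623405 atan 0.4343350196310722
[0.058  0.0133 0.1959]
[0.048  0.0096 0.1946]
[0.0147 0.0059 0.1957]
[-0.0097  0.0101  0.1962]
[-0.0302  0.0056  0.1962]
[-0.0157 -0.0074  0.1962]
[-0.0108 -0.1258  0.1913]
[-0.0317 -0.1168  0.1912]
```

move_arm([
  [-1,0,0,-0.045,0],
  [-1,0,0,-0.035,0],
  [-1,0,0,-0.012,0],
  [-1,0.01,-0.001,0,0],
  [-1,0.008,-0.0008,0,0],
  [-1,0.002,-0.0002,0,0],
])

```text
t: 20.85
eef_pos: [0.4487, 0.0827, 0.2066]
ee_rot: [-90.3, 87.3, -6.2]
contact_force: [-0.0, 0.5, 1.0]
grip_width: -0.001
```

move_arm([
  [-1,0.002,-0.0002,0,0],
])

```text
t: 20.98
eef_pos: [0.4511, 0.0825, 0.2069]
ee_rot: [-90.1, 87.2, -6.0]
contact_force: [0.0, -0.7, 0.1]
grip_width: 0.002
```

move_arm([
  [-1,0.002,-0.0002,0.001,0],
  [-1,0.0015,-0.0002,0.001,0],
])

```text
t: 21.22
eef_pos: [0.4548, 0.0821, 0.2094]
ee_rot: [-89.9, 87.2, -5.7]
contact_force: [0.1, 0.1, -0.1]
grip_width: 0.003
```

move_arm([
  [-1,0.0015,-0.0002,0.001,0],
  [-1,0.0015,-0.0002,0.0006,0],
])

```text
t: 21.48
eef_pos: [0.4576, 0.0817, 0.2111]
ee_rot: [-90.1, 87.2, -5.9]
contact_force: [-5.2, 1.0, -3.9]
grip_width: -0.004
```

move_arm([
  [-1,0.0015,-0.0002,0.0005,0],
  [-1,0.0015,-0.0002,0.0005,0],
])

```text
t: 21.72
eef_pos: [0.4579, 0.0815, 0.2113]
ee_rot: [-91.9, 87.6, -7.7]
contact_force: [-9.0, 2.6, -2.4]
grip_width: -0.0
```

move_arm([
  [-1,0.0015,-0.0002,0.0004,0],
  [-1,0.0015,-0.0002,0.0004,0],
])

```text
t: 21.98
eef_pos: [0.4578, 0.0815, 0.2112]
ee_rot: [-94.3, 88.0, -10.0]
contact_force: [-10.7, 2.4, 1.0]
grip_width: -0.0
```

move_arm([
  [-1,0.0015,-0.0002,0.0004,0],
  [-1,0.0015,-0.0002,0.0004,0],
])

```text
t: 22.22
eef_pos: [0.4576, 0.0815, 0.2113]
ee_rot: [-98.0, 88.4, -13.7]
contact_force: [-11.3, 1.9, 0.6]
grip_width: -0.002
```

move_arm([
  [-1,0.0016,-0.0002,0.0004,0],
  [-1,0.0016,-0.0002,0.0004,0],
])

```text
t: 22.48
eef_pos: [0.4574, 0.0815, 0.2113]
ee_rot: [-104.7, 88.9, -20.3]
contact_force: [-11.0, 2.4, 2.8]
grip_width: 0.004
```

```bash
python3 - <<'E'
from h import *
s=env.observe();T=toolT(s);print(s['t'],s['eef_pos'],loc(s['eef_pos']),s['contact_force'],T[:3,0])
p,d=env.grab_frame('side');crop(p,200,90,200,150,4,'pics/s12.png');np.save('s12.npy',d)
E
```

```text
22.475 [0.45741631 0.08146181 0.21132911] [-0.0899  0.0006  0.2113] [-11.00147314   2.39622214   2.77818104] [ 0.01871321 -0.00691153 -0.999801  ]
```

View pics/s12.png

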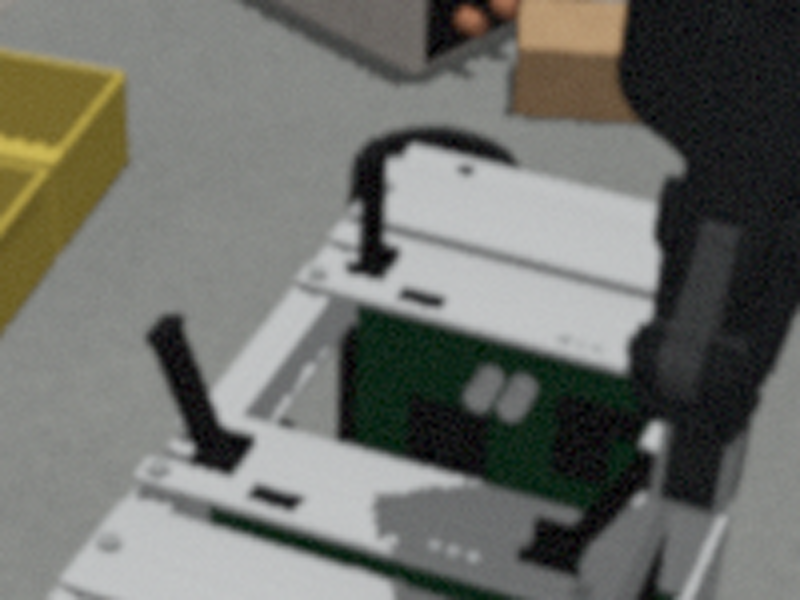

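The fingers bear on the near bead at (650,460) px, and the tool is giving slightly in tilt. I'll use slightly larger increments and watch the force.

move_arm([
  [-1,0.002,-0.0002,0.001,0],
])

```text
t: 22.65
eef_pos: [0.4577, 0.0814, 0.2119]
ee_rot: [-111.2, 89.1, -26.7]
contact_force: [-9.6, 2.0, -3.6]
grip_width: 0.003
```

move_arm([
  [-1,0.002,-0.0002,0.001,0],
])

```text
t: 22.78
eef_pos: [0.4579, 0.0813, 0.2123]
ee_rot: [-121.8, 89.3, -37.3]
contact_force: [-9.1, 1.6, -7.3]
grip_width: 0.003
```

move_arm([
  [-1,0.002,-0.0002,0.001,0],
])

```text
t: 22.9
eef_pos: [0.4581, 0.0813, 0.2126]
ee_rot: [-140.1, 89.4, -55.6]
contact_force: [-8.6, 2.3, -7.0]
grip_width: -0.002
```

move_arm([
  [-1,0.0025,-0.0003,0.0006,0],
])

```text
t: 23.02
eef_pos: [0.4586, 0.0811, 0.2125]
ee_rot: [-169.9, 89.5, -85.3]
contact_force: [-12.8, 3.5, -0.6]
grip_width: -0.004
```

move_arm([
  [-1,0.0025,-0.0003,0.0006,0],
  [-1,0.0025,-0.0003,0.0006,0],
])

```text
t: 23.28
eef_pos: [0.4594, 0.081, 0.2128]
ee_rot: [139.1, 89.2, -136.3]
contact_force: [-14.5, 3.6, 3.7]
grip_width: -0.001
```

move_arm([
  [-1,0.0025,-0.0003,0.0006,0],
  [-1,0.0025,-0.0003,0.0006,0],
])

```text
t: 23.52
eef_pos: [0.4602, 0.0809, 0.2132]
ee_rot: [121.7, 88.8, -153.6]
contact_force: [-14.2, 4.5, 2.4]
grip_width: 0.001
```

move_arm([
  [-1,0.0025,-0.0003,0.0012,0],
  [-1,0.0025,-0.0003,0.0012,0],
])

```text
t: 23.78
eef_pos: [0.461, 0.0807, 0.2143]
ee_rot: [114.4, 88.2, -160.8]
contact_force: [-11.0, 2.2, -6.8]
grip_width: -0.0
```

move_arm([
  [-1,0.0025,-0.0003,0.001,0],
  [-1,0.0025,-0.0003,0.001,0],
])

```text
t: 24.02
eef_pos: [0.4619, 0.0804, 0.2149]
ee_rot: [110.7, 87.6, -164.4]
contact_force: [-10.2, 3.7, -7.7]
grip_width: -0.001
```

```bash
python3 - <<'E'
from h import *
s=env.observe();T=toolT(s);print(s['t'],s['eef_pos'],loc(s['eef_pos']),s['contact_force'],T[:3,0])
p,d=env.grab_frame('side');crop(p,200,90,200,150,4,'pics/s13.png');np.save('s13.npy',d)
E
```

```text
24.025 [0.46190465 0.08040371 0.21493148] [-0.0853 -0.      0.2149] [-10.22620558   3.6738956   -7.70142632] [-0.03993251 -0.0111265  -0.99914043]
```

View pics/s13.png

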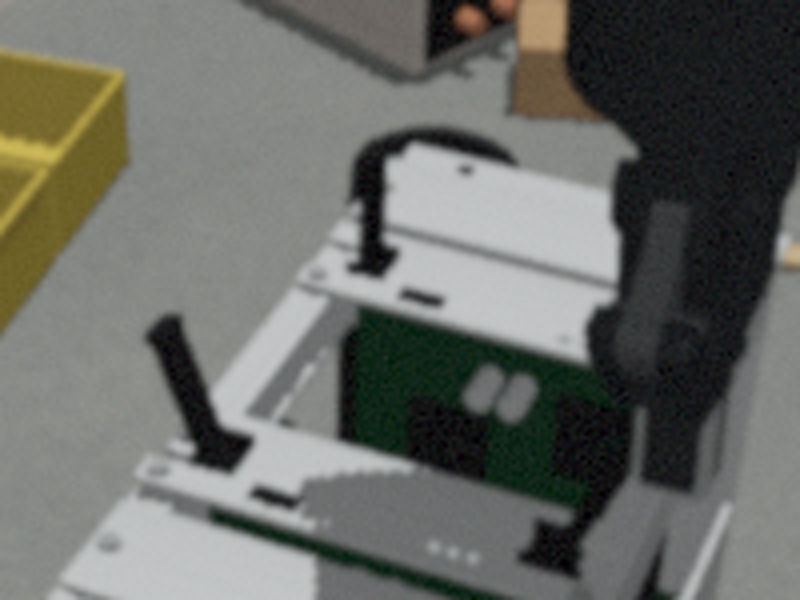

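move_arm([
  [-1,0.0025,-0.0003,0.0006,0],
  [-1,0.0025,-0.0003,0.0006,0],
])

```text
t: 24.32
eef_pos: [0.463, 0.0803, 0.215]
ee_rot: [108.2, 87.1, -166.8]
contact_force: [-12.2, 3.2, -0.7]
grip_width: -0.001
```

move_arm([
  [-1,0.0025,-0.0003,0.0006,0],
  [-1,0.0025,-0.0003,0.0006,0],
])

```text
t: 24.58
eef_pos: [0.4641, 0.0801, 0.2152]
ee_rot: [106.5, 86.5, -168.5]
contact_force: [-11.9, 2.8, -0.2]
grip_width: 0.001
```

move_arm([
  [-1,0.0025,-0.0003,0.0006,0],
  [-1,0.0025,-0.0003,0.0006,0],
])

```text
t: 24.82
eef_pos: [0.4652, 0.08, 0.2156]
ee_rot: [105.3, 86.0, -169.6]
contact_force: [-12.7, 0.7, -0.2]
grip_width: 0.002
```

move_arm([
  [-1,-0.01,0.001,0,0],
  [-1,-0.003,0,0.04,0],
  [-1,0.01,0,0.045,0],
  [-1,0.045,-0.0045,0,0],
  [-1,0.045,-0.0045,0,0],
  [-1,0.045,-0.0045,0,0],
  [-1,0.04,-0.0045,0,0],
  [-1,0.018,-0.002,0,0],
  [-1,0,0,0,0],
])

```text
t: 25.95
eef_pos: [0.6583, 0.0608, 0.3038]
ee_rot: [105.9, 86.2, -168.9]
contact_force: [-0.0, -0.3, -0.5]
grip_width: 0.002
```

```bash
python3 - <<'E'
from h import *
s=env.observe();T=toolT(s);print(s['t'],s['eef_pos'],loc(s['eef_pos']),s['contact_force'],np.degrees(np.arctan2(T[1,2],T[0,2])),T[:3,0])
p,d=env.grab_frame('side');crop(p,200,90,200,150,4,'pics/s14.png');np.save('s14.npy',d)
E
```

```text
25.95 [0.65833781 0.0608183  0.30380465] [1.121e-01 3.000e-04 3.038e-01] [-0.0187662  -0.31108747 -0.49067441] 85.21007993056101 [-0.06551282 -0.01280831 -0.99776952]
```

View pics/s14.png

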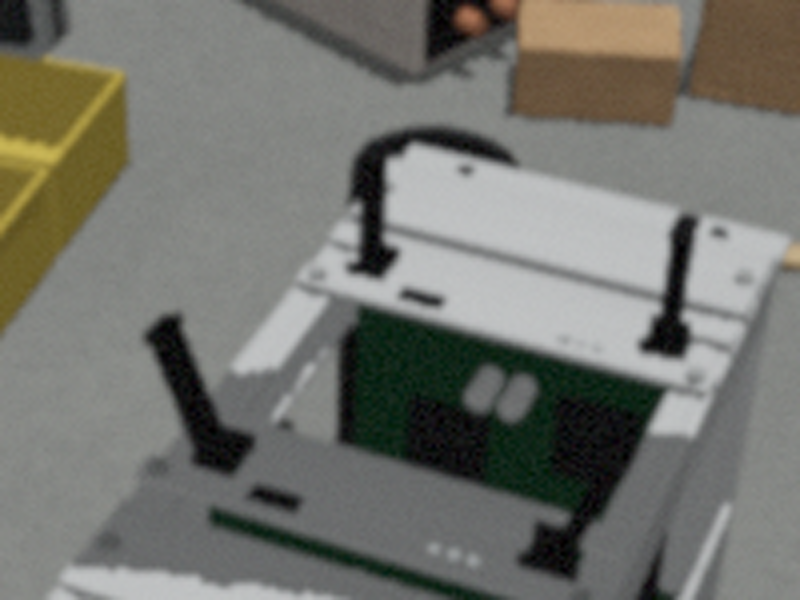

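The near lever is now about 0.25 rad from upright. The far bead is at (165,322) px in the crop, about 0.32 rad out.

move_arm([
  [-1,0,0,-0.045,0],
  [-1,0,0,-0.035,0],
  [-1,0,0,-0.012,0],
  [-1,-0.01,0.001,0,0],
  [-1,-0.008,0.0008,0,0],
  [-1,0,0,0,0],
])

```text
t: 26.75
eef_pos: [0.6371, 0.064, 0.2153]
ee_rot: [106.0, 86.6, -168.7]
contact_force: [-0.3, 0.9, 0.2]
grip_width: -0.004
```

```bash
python3 - <<'E'
from h import *
s=env.observe();T=toolT(s);print(s['t'],s['eef_pos'],loc(s['eef_pos']),s['contact_force'],T[:3,0])
p,d=env.grab_frame('side');crop(p,170,80,150,110,5,'pics/s15.png')
E
```

```text
26.75 [0.63710572 0.06403809 0.21525844] [0.0906 0.0014 0.2153] [-0.27794921  0.85971298  0.20865628] [-0.05884922 -0.01171191 -0.99819818]
```

View pics/s15.png

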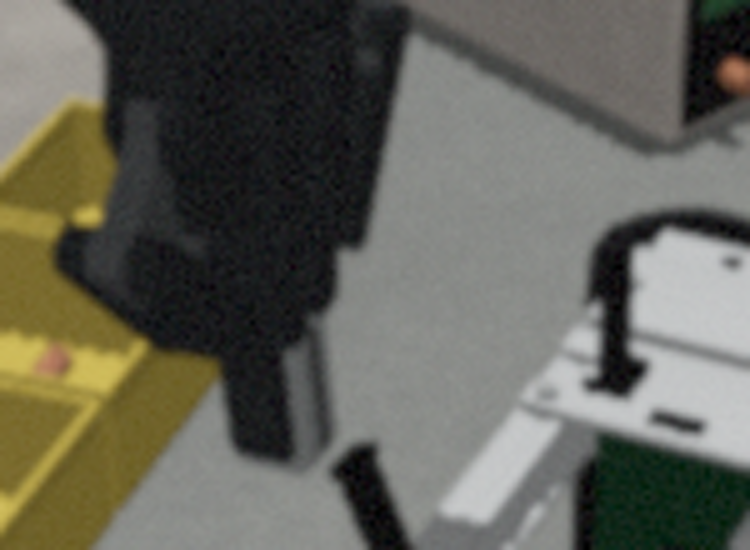

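The fingers' end at (300,465) px is only slightly below the bead top at (358,448), so I'll lower by 5 mm and push.

move_arm([
  [-1,0,0,-0.005,0],
  [-1,-0.002,0.0002,0,0],
  [-1,-0.002,0.0002,0,0],
])

```text
t: 27.18
eef_pos: [0.6342, 0.0644, 0.2104]
ee_rot: [106.4, 86.7, -168.4]
contact_force: [9.6, -0.8, 1.6]
grip_width: -0.001
```

move_arm([
  [-1,-0.002,0.0002,0,0],
  [-1,-0.002,0.0002,0,0],
])

```text
t: 27.42
eef_pos: [0.6329, 0.0644, 0.2111]
ee_rot: [108.1, 87.1, -166.7]
contact_force: [10.5, -1.1, -2.4]
grip_width: 0.004
```

move_arm([
  [-1,-0.002,0.0002,0.0003,0],
])

```text
t: 27.55
eef_pos: [0.6322, 0.0645, 0.2116]
ee_rot: [109.0, 87.3, -165.8]
contact_force: [11.3, -2.3, -6.2]
grip_width: -0.003
```

move_arm([
  [-1,-0.0022,0.0002,0.0001,0],
  [-1,-0.0022,0.0002,0.0001,0],
])

```text
t: 27.8
eef_pos: [0.6304, 0.0646, 0.212]
ee_rot: [111.2, 87.7, -163.7]
contact_force: [11.8, 0.4, -5.6]
grip_width: 0.0
```

move_arm([
  [-1,-0.0022,0.0002,0.0001,0],
  [-1,-0.0022,0.0002,0.0001,0],
])

```text
t: 28.05
eef_pos: [0.6287, 0.0649, 0.2123]
ee_rot: [114.1, 88.1, -160.8]
contact_force: [11.6, -0.7, -7.3]
grip_width: -0.004
```

move_arm([
  [-1,-0.0022,0.0002,0.0001,0],
  [-1,-0.0022,0.0002,0.0001,0],
])

```text
t: 28.3
eef_pos: [0.6268, 0.0651, 0.2125]
ee_rot: [118.4, 88.4, -156.5]
contact_force: [12.6, -1.7, -8.3]
grip_width: -0.002
```

move_arm([
  [-1,-0.0022,0.0002,-0.0004,0],
  [-1,-0.002,0.0002,-0.0003,0],
])

```text
t: 28.55
eef_pos: [0.6256, 0.0652, 0.2124]
ee_rot: [126.7, 88.8, -148.2]
contact_force: [11.1, -1.6, -3.2]
grip_width: -0.001
```

move_arm([
  [-1,-0.002,0.0002,-0.0003,0],
  [-1,-0.002,0.0002,-0.0003,0],
])

```text
t: 28.8
eef_pos: [0.6247, 0.0654, 0.2125]
ee_rot: [144.1, 89.2, -130.8]
contact_force: [11.6, -1.1, -3.7]
grip_width: 0.001
```

move_arm([
  [-1,-0.0022,0.0002,-0.0002,0],
  [-1,-0.0022,0.0002,-0.0002,0],
])

```text
t: 29.05
eef_pos: [0.6233, 0.0655, 0.2126]
ee_rot: [178.7, 89.4, -96.4]
contact_force: [12.4, -0.9, -5.2]
grip_width: -0.002
```

move_arm([
  [-1,-0.0022,0.0002,-0.0002,0],
  [-1,-0.0022,0.0002,-0.0002,0],
])

```text
t: 29.3
eef_pos: [0.6218, 0.0657, 0.2126]
ee_rot: [-141.7, 89.3, -56.8]
contact_force: [12.9, -1.4, -5.9]
grip_width: -0.002
```

move_arm([
  [-1,0.009,-0.001,0,0],
  [-1,0.005,0,0.04,0],
  [-1,-0.01,0,0.045,0],
  [-1,-0.045,0.0045,0,0],
  [-1,-0.045,0.0045,0,0],
  [-1,-0.045,0.0045,0,0],
  [-1,-0.04,0.004,0,0],
  [-1,-0.01,0.001,0,0],
  [-1,0,0,0,0],
])

```text
t: 30.42
eef_pos: [0.4353, 0.0834, 0.3004]
ee_rot: [-128.6, 89.3, -43.6]
contact_force: [0.9, 0.3, 0.1]
grip_width: -0.002
```

```bash
python3 - <<'E'
from h import *
s=env.observe();T=toolT(s);print(s['t'],s['eef_pos'],loc(s['eef_pos']),s['contact_force'],np.degrees(np.arctan2(T[1,2],T[0,2])),T[:3,0])
p,d=env.grab_frame('side');crop(p,200,90,200,150,4,'pics/s16.png');np.save('s16.npy',d)
E
```

```text
30.425 [0.43530999 0.08344875 0.30035815] [-1.121e-01  3.000e-04  3.004e-01] [0.88888452 0.27488296 0.05101524] 84.93771704048966 [ 0.00933774 -0.00890552 -0.99991675]
```

View pics/s16.png

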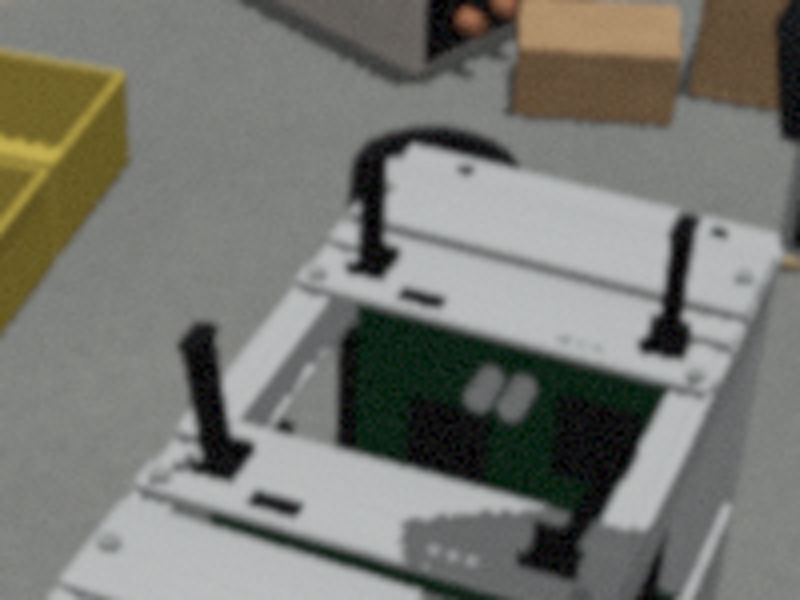

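The far lever is nearly upright (bead at (198,335) px) and the near one leans about 0.25 rad. Back to the near lever.

move_arm([
  [-1,0,0,-0.045,0],
  [-1,0,0,-0.035,0],
  [-1,0,0,-0.009,0],
  [-1,0.01,-0.001,0,0],
  [-1,0.007,-0.0007,0,0],
  [-1,0.002,-0.0002,0,0],
])

```text
t: 31.22
eef_pos: [0.4608, 0.0811, 0.2105]
ee_rot: [-115.2, 89.1, -30.4]
contact_force: [-0.1, -0.7, -0.9]
grip_width: 0.002
```

move_arm([
  [-1,0.002,-0.0002,0,0],
])

```text
t: 31.35
eef_pos: [0.4632, 0.0809, 0.211]
ee_rot: [-113.4, 89.1, -28.6]
contact_force: [-0.1, -1.0, -0.4]
grip_width: -0.001
```

move_arm([
  [-1,0.002,-0.0002,0,0],
  [-1,0.002,-0.0002,0,0],
])

```text
t: 31.6
eef_pos: [0.4652, 0.0806, 0.2111]
ee_rot: [-124.1, 89.3, -39.3]
contact_force: [-13.6, 2.2, 7.1]
grip_width: -0.001
```

move_arm([
  [-1,0.0022,-0.0002,0.0008,0],
])

```text
t: 31.72
eef_pos: [0.4656, 0.0805, 0.2117]
ee_rot: [-139.3, 89.4, -54.4]
contact_force: [-11.4, 2.8, -2.8]
grip_width: -0.001
```

move_arm([
  [-1,0.0022,-0.0002,0.0006,0],
])

```text
t: 31.85
eef_pos: [0.4659, 0.0805, 0.2119]
ee_rot: [-163.6, 89.5, -78.7]
contact_force: [-11.0, 3.3, -3.5]
grip_width: 0.003
```

move_arm([
  [-1,0.0022,-0.0002,0.0006,0],
  [-1,0.0022,-0.0002,0.0006,0],
])

```text
t: 32.1
eef_pos: [0.4664, 0.0803, 0.2122]
ee_rot: [147.8, 89.3, -127.2]
contact_force: [-11.5, 1.5, -3.7]
grip_width: -0.002
```

move_arm([
  [-1,0.0025,-0.0002,0.0004,0],
  [-1,0.0025,-0.0002,0.0004,0],
])

```text
t: 32.35
eef_pos: [0.4672, 0.0802, 0.2122]
ee_rot: [126.9, 88.8, -148.1]
contact_force: [-12.7, 2.7, 2.8]
grip_width: 0.001
```

move_arm([
  [-1,0.0025,-0.0002,0.0004,0],
  [-1,0.0025,-0.0002,0.0004,0],
])

```text
t: 32.6
eef_pos: [0.4682, 0.08, 0.2124]
ee_rot: [118.4, 88.4, -156.5]
contact_force: [-12.1, 3.1, 1.7]
grip_width: -0.005
```

move_arm([
  [-1,0.0025,-0.0002,0.0004,0],
  [-1,0.0025,-0.0002,0.0004,0],
])

```text
t: 32.85
eef_pos: [0.4691, 0.0799, 0.2126]
ee_rot: [113.7, 87.8, -161.1]
contact_force: [-11.3, 3.3, 0.7]
grip_width: 0.0
```

move_arm([
  [-1,0.0025,-0.0002,0.0004,0],
  [-1,0.0025,-0.0002,0.0004,0],
])

```text
t: 33.1
eef_pos: [0.47, 0.0798, 0.2128]
ee_rot: [110.9, 87.3, -163.9]
contact_force: [-11.6, 1.1, 0.8]
grip_width: -0.0
```

move_arm([
  [-1,0.0025,-0.0002,0.0003,0],
  [-1,0.0025,-0.0002,0.0003,0],
  [-1,0.0025,-0.0002,0.0003,0],
])

```text
t: 33.48
eef_pos: [0.4715, 0.0795, 0.2129]
ee_rot: [108.3, 86.5, -166.4]
contact_force: [-12.7, 2.0, 1.4]
grip_width: 0.0
```

move_arm([
  [-1,0.0025,-0.0002,0.0003,0],
  [-1,0.0025,-0.0002,0.0003,0],
  [-1,0.0025,-0.0002,0.0003,0],
])

```text
t: 33.85
eef_pos: [0.4731, 0.0793, 0.2131]
ee_rot: [106.5, 85.7, -168.1]
contact_force: [-12.0, 0.6, -0.6]
grip_width: 0.002
```

```bash
python3 - <<'E'
from h import *
s=env.observe();T=toolT(s);print(s['t'],s['eef_pos'],loc(s['eef_pos']),s['contact_force'],np.degrees(np.arctan2(T[1,2],T[0,2])),T[:3,0])
p,d=env.grab_frame('side');crop(p,200,90,200,150,4,'pics/s17.png');np.save('s17.npy',d)
E
```

```text
33.85 [0.4730589  0.07929718 0.21305949] [-0.0741  0.      0.2131] [-11.97813408   0.58817516  -0.63593201] 85.46205155001776 [-0.07301861 -0.01545122 -0.99721088]
```

View pics/s17.png

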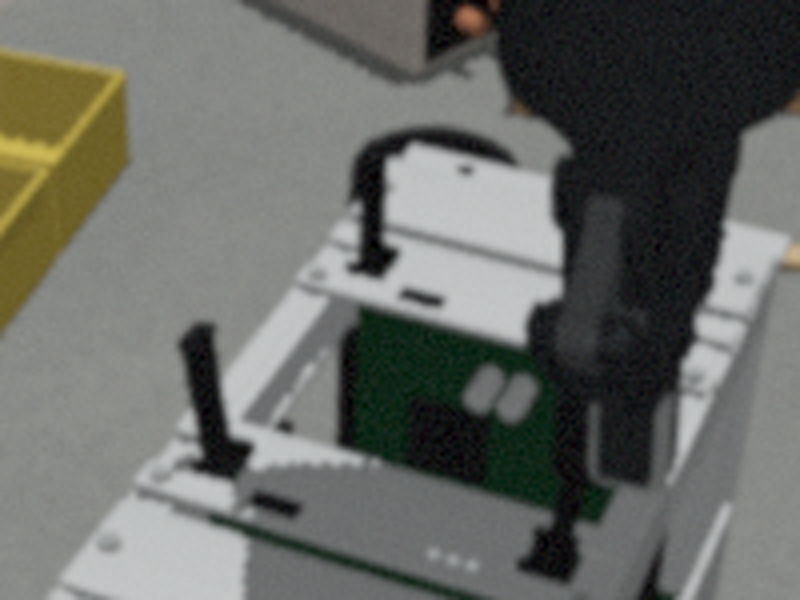

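The near lever is almost upright (bead at (572,395), foot at (555,545) px). A few more small pushes should do it.

move_arm([
  [-1,0.0025,-0.0002,0.0003,0],
  [-1,0.0025,-0.0002,0.0003,0],
])

```text
t: 34.15
eef_pos: [0.4742, 0.0791, 0.2131]
ee_rot: [105.7, 85.2, -168.9]
contact_force: [-12.4, 1.2, 0.2]
grip_width: 0.001
```

move_arm([
  [-1,0.0025,-0.0002,0.0003,0],
  [-1,0.0025,-0.0002,0.0003,0],
])

```text
t: 34.4
eef_pos: [0.4752, 0.079, 0.2131]
ee_rot: [105.0, 84.6, -169.5]
contact_force: [-12.5, 2.5, -1.2]
grip_width: -0.002
```

move_arm([
  [-1,0.0025,-0.0002,0.0003,0],
])

```text
t: 34.52
eef_pos: [0.4757, 0.0789, 0.2131]
ee_rot: [104.6, 84.4, -169.8]
contact_force: [-11.9, 0.7, 0.2]
grip_width: -0.0
```

move_arm([
  [-1,0.0025,-0.0002,0.0003,0],
])

```text
t: 34.65
eef_pos: [0.4762, 0.0788, 0.2131]
ee_rot: [104.3, 84.1, -170.0]
contact_force: [-11.9, 1.8, -1.4]
grip_width: -0.001
```

move_arm([
  [-1,0.0025,-0.0002,0.0003,0],
])

```text
t: 34.78
eef_pos: [0.4767, 0.0788, 0.2131]
ee_rot: [104.1, 83.8, -170.3]
contact_force: [-11.9, 1.1, -1.3]
grip_width: 0.002
```

move_arm([
  [-1,0.0022,-0.0002,0,0],
  [-1,0.0022,-0.0002,0,0],
])

```text
t: 35.02
eef_pos: [0.4773, 0.0787, 0.2129]
ee_rot: [103.6, 83.3, -170.7]
contact_force: [-13.1, 0.9, 4.5]
grip_width: -0.001
```

move_arm([
  [-1,0.0022,-0.0002,0,0],
  [-1,0.0022,-0.0002,0,0],
])

```text
t: 35.28
eef_pos: [0.4773, 0.0786, 0.2129]
ee_rot: [103.1, 82.7, -171.2]
contact_force: [-16.3, 0.3, 8.0]
grip_width: -0.003
```

```bash
python3 - <<'E'
from h import *
s=env.observe();T=toolT(s);print(s['t'],s['eef_pos'],loc(s['eef_pos']),s['contact_force'],np.degrees(np.arctan2(T[1,2],T[0,2])),T[:3,0])
p,d=env.grab_frame('side');crop(p,200,90,200,150,4,'pics/s18.png');np.save('s18.npy',d)
E
```

```text
35.275 [0.47727272 0.07860012 0.21285835] [-0.0699 -0.0003  0.2129] [-16.26304935   0.31614909   8.01480888] 85.86422305259453 [-0.12518755 -0.01943878 -0.99194265]
```

View pics/s18.png

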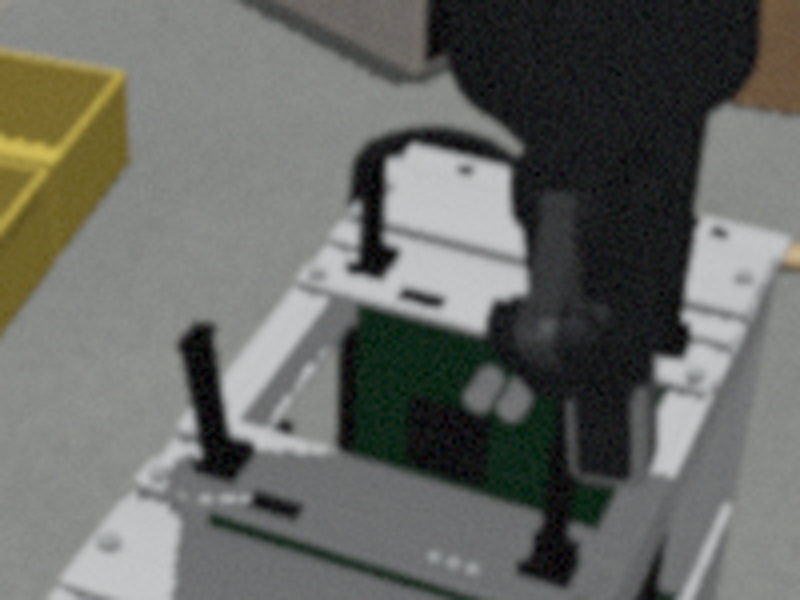

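The force rose to 16 N with the lever upright, so it is on its stop. I'll back off and finish the far lever.

move_arm([
  [-1,-0.009,0.001,0,0],
  [-1,-0.005,0,0.04,0],
  [-1,0.01,0,0.05,0],
  [-1,0.045,-0.0045,0,0],
  [-1,0.045,-0.0045,0,0],
  [-1,0.045,-0.0045,0,0],
  [-1,0.03,-0.003,0,0],
  [-1,0.01,-0.001,0,0],
  [-1,0,0,0,0],
])

```text
t: 36.45
eef_pos: [0.6511, 0.0622, 0.3071]
ee_rot: [103.1, 82.9, -171.0]
contact_force: [-0.6, -0.7, -0.1]
grip_width: -0.002
```

```bash
python3 - <<'E'
from h import *
s=env.observe();T=toolT(s);print(s['t'],s['eef_pos'],loc(s['eef_pos']),s['contact_force'],np.degrees(np.arctan2(T[1,2],T[0,2])),T[:3,0])
p,d=env.grab_frame('side');crop(p,200,90,200,150,4,'pics/s19.png');np.save('s19.npy',d)
E
```

```text
36.45 [0.65111162 0.06223094 0.3070501 ] [0.1047 0.001  0.3071] [-0.61912309 -0.7096301  -0.10851987] 85.968599381944 [-0.12189709 -0.01921486 -0.99235674]
```

View pics/s19.png

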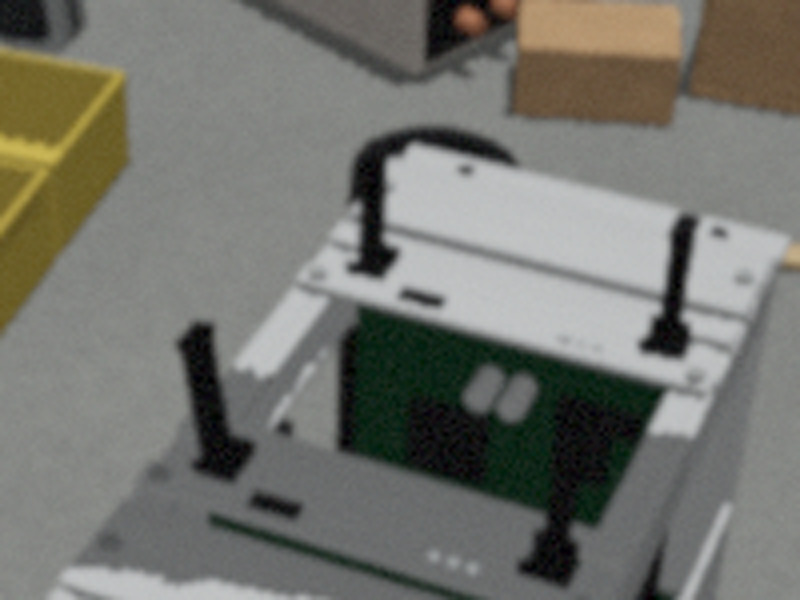

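move_arm([
  [-1,0,0,-0.045,0],
  [-1,0,0,-0.035,0],
  [-1,0,0,-0.014,0],
  [-1,-0.01,0.001,0,0],
  [-1,-0.006,0.0006,0,0],
  [-1,-0.002,0.0002,0,0],
])

```text
t: 37.25
eef_pos: [0.6292, 0.065, 0.2137]
ee_rot: [103.0, 83.1, -171.0]
contact_force: [0.5, 0.2, 0.2]
grip_width: 0.001
```

move_arm([
  [-1,-0.002,0.0002,0,0],
  [-1,-0.002,0.0002,0,0],
])

```text
t: 37.5
eef_pos: [0.6251, 0.0655, 0.2142]
ee_rot: [103.0, 83.2, -171.0]
contact_force: [0.5, -0.4, 0.7]
grip_width: 0.001
```

move_arm([
  [-1,-0.002,0.0002,0,0],
  [-1,-0.002,0.0002,0,0],
])

```text
t: 37.75
eef_pos: [0.6218, 0.0658, 0.2143]
ee_rot: [103.2, 83.3, -170.8]
contact_force: [9.7, 0.2, -0.3]
grip_width: -0.001
```

move_arm([
  [-1,-0.0022,0.0002,-0.0003,0],
  [-1,-0.0022,0.0002,-0.0003,0],
])

```text
t: 38.0
eef_pos: [0.6202, 0.0658, 0.2145]
ee_rot: [103.9, 83.8, -170.2]
contact_force: [11.8, -0.1, -0.1]
grip_width: 0.002
```

move_arm([
  [-1,-0.0022,0.0002,-0.0003,0],
  [-1,-0.0022,0.0002,-0.0003,0],
])

```text
t: 38.25
eef_pos: [0.619, 0.0659, 0.2146]
ee_rot: [104.6, 84.3, -169.5]
contact_force: [13.0, 0.7, -2.5]
grip_width: 0.001
```

move_arm([
  [-1,-0.0022,0.0002,-0.0003,0],
  [-1,-0.0022,0.0002,-0.0003,0],
])

```text
t: 38.5
eef_pos: [0.6179, 0.0661, 0.2147]
ee_rot: [105.4, 84.8, -168.7]
contact_force: [14.0, 0.1, -1.3]
grip_width: -0.002
```

move_arm([
  [-1,-0.0022,0.0002,-0.0003,0],
  [-1,-0.0022,0.0002,-0.0003,0],
])

```text
t: 38.75
eef_pos: [0.6167, 0.0662, 0.2146]
ee_rot: [106.4, 85.3, -167.8]
contact_force: [12.5, 0.9, -2.7]
grip_width: -0.003
```

move_arm([
  [-1,-0.002,0.0002,-0.0003,0],
  [-1,-0.002,0.0002,-0.0003,0],
])

```text
t: 39.0
eef_pos: [0.616, 0.0664, 0.2146]
ee_rot: [107.7, 85.8, -166.6]
contact_force: [12.8, -1.2, -2.3]
grip_width: -0.0
```

move_arm([
  [-1,-0.002,0.0002,-0.0003,0],
  [-1,-0.002,0.0002,-0.0003,0],
])

```text
t: 39.25
eef_pos: [0.6153, 0.0664, 0.2145]
ee_rot: [109.3, 86.3, -165.0]
contact_force: [14.8, 0.6, -3.2]
grip_width: -0.006
```

move_arm([
  [-1,-0.002,0.0002,-0.0003,0],
  [-1,-0.002,0.0002,-0.0003,0],
])

```text
t: 39.5
eef_pos: [0.6153, 0.0665, 0.2147]
ee_rot: [111.9, 86.9, -162.5]
contact_force: [16.2, -0.7, -4.2]
grip_width: 0.001
```

The force rose to 16 N with no motion, which is either the stop or stiffness. I'll back off and look.

move_arm([
  [-1,0.01,-0.001,0,0],
  [-1,0.005,0,0.04,0],
  [-1,0.01,0,0.04,0],
  [-1,0,0,0,0],
])

```text
t: 40.0
eef_pos: [0.6407, 0.0653, 0.2969]
ee_rot: [111.9, 86.9, -162.5]
contact_force: [0.6, 0.3, -0.9]
grip_width: 0.002
```

```bash
python3 - <<'E'
from h import *
s=env.observe();T=toolT(s);print(s['t'],s['eef_pos'],loc(s['eef_pos']),s['contact_force'],np.degrees(np.arctan2(T[1,2],T[0,2])),T[:3,0])
p,d=env.grab_frame('side');crop(p,200,90,200,150,4,'pics/s20.png');np.save('s20.npy',d)
for x,y in [(190,485),(225,490),(330,510),(400,530),(470,540),(440,500),(550,300),(600,330),(450,245)]:
    print(loc(dp('side',200+x/4,90+y/4,d)))
E
```

```text
40.0 [0.64066655 0.06528528 0.29686741] [0.094  0.003  0.2969] [ 0.60105005  0.29826987 -0.93242635] 85.6429483026148 [-0.05220193 -0.01648413 -0.99850049]
[0.0585 0.0125 0.191 ]
[0.0474 0.0109 0.1918]
[0.0145 0.0061 0.1919]
[-0.008   0.0052  0.1915]
[-0.0289  0.0015  0.1923]
[-0.014  -0.0123  0.1917]
[-0.0109 -0.1252  0.1918]
[-0.0315 -0.1175  0.1906]
[ 0.0485 -0.1899  0.1572]
```

View pics/s20.png

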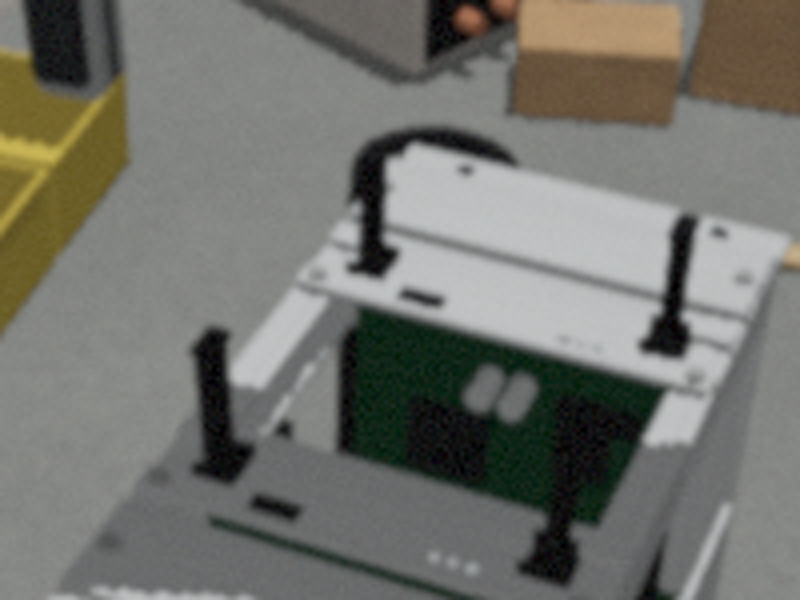

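The panel is down to about 0.1915 m, level with the fitted board (0.191 m). I'll compare both levers with the projected upright position.

```bash
python3 - <<'E'
from h import *
c=env.calibration('side');f=210/np.tan(np.radians(c['fov_y']/2))
Rm=R.from_euler('xyz',c['orientation'],degrees=True).as_matrix()
p=cv2.imread('pics/side0.png')
def pr(l):
    P=np.r_[C+l[0]*AX+l[1]*NY,l[2]];q=Rm.T@(P-c['eye'])
    return (c['cx']+f*q[0]/-q[2],c['cy']-f*q[1]/-q[2])
import sys
for n,l in [('far0',(.054,0,.239)),('farpiv',(.054,0,.191)),('near0',(-.054,0,.239)),('nearpiv',(-.054,0,.191)),('ofar',(.054,-.12,.239)),('ofarp',(.054,-.12,.191)),('onear',(-.054,-.12,.239)),('onearp',(-.054,-.12,.191))]:
    u,v=pr(l);print(n,round((u-200)*4),round((v-90)*4))
img=cv2.imread('pics/s20.png')
a=img[310:500,150:300];b=img[380:600,480:630];
g=lambda z:cv2.resize(z,(380,480))
h=np.hstack([cv2.resize(img[310:600-70,150:300],(375,550)),cv2.resize(img[380:600,490:640],(375,550))])
h=np.clip(h.astype(float)*2.0,0,255).astype(np.uint8);cv2.imwrite('pics/s20z.png',h)
E
```

```text
far0 219 341
farpiv 221 465
near0 566 439
nearpiv 551 564
ofar 374 146
ofarp 370 264
onear 685 223
onearp 666 342
```

View pics/s20z.png

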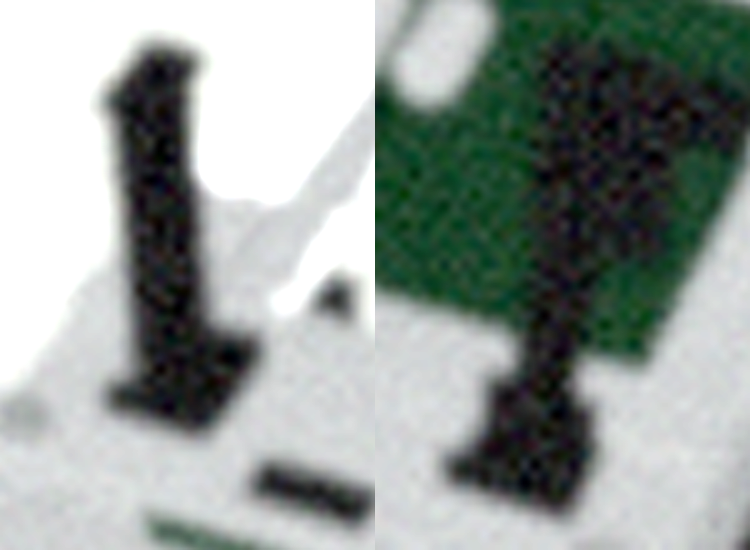

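The far lever still leans about 0.04 rad and the near one looks upright. I'll press each once more, near first.

move_arm([
  [-1,-0.03,0.003,0,0],
  [-1,-0.045,0.0045,0,0],
  [-1,-0.045,0.0045,0,0],
  [-1,-0.045,0.0035,0,0],
  [-1,-0.015,0.001,0,0],
  [-1,-0.004,-0.001,-0.04,0],
  [-1,0,0,-0.033,0],
  [-1,0,0,-0.008,0],
  [-1,0,0,0,0],
])

```text
t: 41.18
eef_pos: [0.4446, 0.0803, 0.2072]
ee_rot: [110.4, 86.3, -163.9]
contact_force: [-0.3, -0.5, 0.1]
grip_width: 0.002
```

```bash
python3 - <<'E'
from h import *
s=env.observe();T=toolT(s);print(s['t'],s['eef_pos'],loc(s['eef_pos']),s['contact_force'],np.degrees(np.arctan2(T[1,2],T[0,2])),T[:3,0])
E
```

```text
41.175 [0.44460543 0.08025519 0.20722367] [-0.1025 -0.0019  0.2072] [-0.27710618 -0.48182307  0.13457515] 85.70906154920706 [-0.06249705 -0.01804599 -0.99788199]
```

move_arm([
  [-1,0.01,-0.001,0.003,0],
  [-1,0.01,-0.001,0,0],
  [-1,0.004,0,0,0],
  [-1,0.002,-0.0002,0,0],
])

```text
t: 41.68
eef_pos: [0.4736, 0.0779, 0.2125]
ee_rot: [110.7, 86.5, -163.6]
contact_force: [0.6, -0.5, -1.0]
grip_width: 0.003
```

move_arm([
  [-1,0.002,-0.0002,0,0],
])

```text
t: 41.8
eef_pos: [0.4757, 0.0777, 0.2125]
ee_rot: [110.7, 86.5, -163.7]
contact_force: [-0.5, 0.6, 0.8]
grip_width: 0.002
```

move_arm([
  [-1,0.002,-0.0002,0,0],
])

```text
t: 41.92
eef_pos: [0.4766, 0.0776, 0.2124]
ee_rot: [110.2, 86.3, -164.2]
contact_force: [-9.8, 0.4, 4.0]
grip_width: -0.001
```

move_arm([
  [-1,0.002,-0.0002,0,0],
])

```text
t: 42.05
eef_pos: [0.4772, 0.0775, 0.2123]
ee_rot: [109.6, 86.1, -164.7]
contact_force: [-11.2, 1.6, 6.0]
grip_width: -0.001
```

move_arm([
  [-1,0.002,-0.0002,0,0],
])

```text
t: 42.18
eef_pos: [0.4778, 0.0775, 0.2123]
ee_rot: [109.0, 85.9, -165.3]
contact_force: [-11.5, 2.1, 7.5]
grip_width: 0.0
```

move_arm([
  [-1,0.0022,-0.0002,0.0003,0],
  [-1,0.0022,-0.0002,0.0003,0],
])

```text
t: 42.42
eef_pos: [0.4786, 0.0773, 0.2125]
ee_rot: [107.9, 85.5, -166.3]
contact_force: [-13.0, 1.9, 1.7]
grip_width: -0.001
```

move_arm([
  [-1,0.0022,-0.0002,0.0003,0],
])

```text
t: 42.55
eef_pos: [0.4786, 0.0773, 0.2125]
ee_rot: [107.3, 85.2, -166.9]
contact_force: [-14.3, 0.4, 4.2]
grip_width: -0.001
```

move_arm([
  [-1,0.0022,-0.0002,0.0003,0],
])

```text
t: 42.68
eef_pos: [0.4785, 0.0773, 0.2126]
ee_rot: [106.7, 84.9, -167.5]
contact_force: [-15.2, 2.8, 5.0]
grip_width: 0.002
```

The near lever is solidly on its stop, with the same contact face as last time. Far lever again.

move_arm([
  [-1,-0.009,0.001,0,0],
  [-1,-0.005,0,0.04,0],
  [-1,0.01,0,0.045,0],
  [-1,0.045,-0.0045,0,0],
  [-1,0.045,-0.0045,0,0],
  [-1,0.045,-0.0045,0,0],
  [-1,0.03,-0.003,0,0],
  [-1,0.004,0.001,-0.04,0],
  [-1,0,0.001,-0.035,0],
  [-1,0,0,-0.01,0],
  [-1,0,0,0,0],
])

```text
t: 44.05
eef_pos: [0.6469, 0.0641, 0.215]
ee_rot: [107.3, 85.2, -166.8]
contact_force: [-0.5, 0.8, 0.1]
grip_width: 0.004
```

```bash
python3 - <<'E'
from h import *
s=env.observe();T=toolT(s);print(s['t'],s['eef_pos'],loc(s['eef_pos']),s['contact_force'],np.degrees(np.arctan2(T[1,2],T[0,2])),T[:3,0])
p,d=env.grab_frame('side');crop(p,200,90,200,150,4,'pics/s21.png')
E
```

```text
44.05 [0.64691752 0.06408252 0.21504997] [0.1004 0.0024 0.215 ] [-0.45778162  0.8135159   0.12678083] 85.9686255638591 [-0.08099938 -0.01904005 -0.99653228]
```

View pics/s21.png

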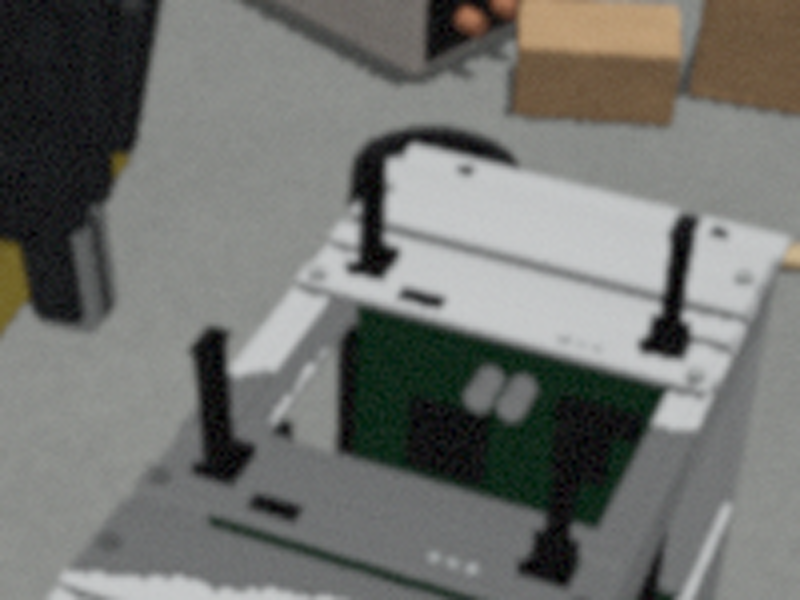

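The far bead is at (210,340) px and the finger ends at (80,325). I'll lower by 6 mm, move in and press.

move_arm([
  [-1,-0.01,0.0005,-0.006,0],
  [-1,-0.01,0.0005,0,0],
  [-1,-0.004,0.0004,0,0],
  [-1,0,0,0,0],
])

```text
t: 44.6
eef_pos: [0.6242, 0.0658, 0.2143]
ee_rot: [108.0, 85.7, -166.1]
contact_force: [0.0, 0.3, -0.2]
grip_width: 0.003
```

move_arm([
  [-1,-0.002,0.0002,0,0],
  [-1,-0.002,0.0002,0,0],
])

```text
t: 44.85
eef_pos: [0.6205, 0.0662, 0.2147]
ee_rot: [108.0, 85.7, -166.1]
contact_force: [-0.6, -1.1, 0.4]
grip_width: 0.003
```

move_arm([
  [-1,-0.002,0.0002,0,0],
])

```text
t: 44.98
eef_pos: [0.6187, 0.0663, 0.2147]
ee_rot: [108.2, 85.7, -166.0]
contact_force: [6.3, -1.0, 0.4]
grip_width: -0.001
```

move_arm([
  [-1,-0.002,0.0002,0,0],
])

```text
t: 45.1
eef_pos: [0.6177, 0.0664, 0.2149]
ee_rot: [108.7, 85.9, -165.4]
contact_force: [9.9, -0.4, 1.7]
grip_width: 0.001
```

move_arm([
  [-1,-0.002,0.0002,-0.001,0],
  [-1,-0.002,0.0002,-0.001,0],
])

```text
t: 45.35
eef_pos: [0.6167, 0.0664, 0.2141]
ee_rot: [110.6, 86.4, -163.6]
contact_force: [11.2, 0.1, 5.8]
grip_width: 0.002
```

move_arm([
  [-1,-0.002,0.0002,-0.0007,0],
  [-1,-0.002,0.0002,-0.0007,0],
])

```text
t: 45.6
eef_pos: [0.6162, 0.0664, 0.2142]
ee_rot: [113.3, 86.9, -161.0]
contact_force: [12.2, -2.0, 3.7]
grip_width: -0.001
```

move_arm([
  [-1,-0.002,0.0002,-0.0005,0],
  [-1,-0.002,0.0002,-0.0005,0],
])

```text
t: 45.85
eef_pos: [0.6158, 0.0665, 0.2145]
ee_rot: [117.2, 87.4, -157.1]
contact_force: [14.3, 1.0, -2.8]
grip_width: -0.0
```

move_arm([
  [-1,-0.0022,0.0002,-0.0003,0],
])

```text
t: 45.98
eef_pos: [0.6157, 0.0665, 0.2147]
ee_rot: [120.2, 87.7, -154.1]
contact_force: [17.3, -0.7, -4.1]
grip_width: -0.002
```

move_arm([
  [-1,-0.0022,0.0002,-0.0003,0],
])

```text
t: 46.1
eef_pos: [0.6157, 0.0665, 0.2148]
ee_rot: [124.0, 88.0, -150.3]
contact_force: [18.2, -1.4, -4.4]
grip_width: -0.003
```

```bash
python3 - <<'E'
from h import *
s=env.observe();T=toolT(s);print(s['t'],s['eef_pos'],loc(s['eef_pos']),s['contact_force'],T[:3,0])
p,d=env.grab_frame('side');crop(p,200,90,200,150,4,'pics/s22.png');np.save('s22.npy',d)
E
```

```text
46.1 [0.61566328 0.0664818  0.21480255] [0.069  0.0017 0.2148] [18.24916517 -1.35574632 -4.37278422] [-0.02976708 -0.01698416 -0.99941256]
```

View pics/s22.png

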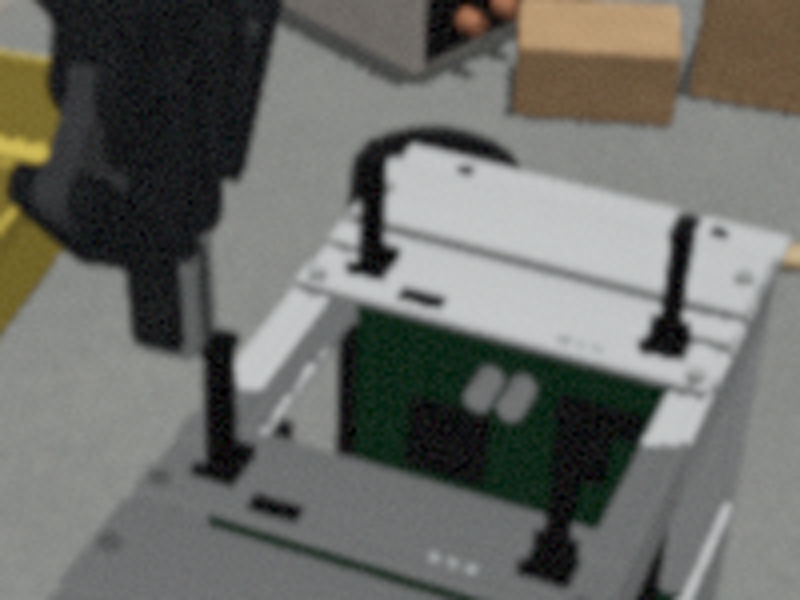

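Under the push the far lever is vertical (bead (220,338), foot (222,465) px), as projected for upright, so it is on its stop. I'll let go and see how both settle.

move_arm([
  [-1,0.01,-0.001,0,0],
  [-1,0.02,-0.002,0.02,0],
  [-1,0.02,0,0.04,0],
  [-1,0,0,0.03,0],
  [-1,0,0,0,0],
])

```text
t: 46.78
eef_pos: [0.6665, 0.0633, 0.3071]
ee_rot: [123.5, 88.0, -150.8]
contact_force: [-0.5, 0.5, -0.3]
grip_width: -0.002
```

```bash
python3 - <<'E'
from h import *
s=env.observe();T=toolT(s);print(s['t'],s['eef_pos'],loc(s['eef_pos']),s['contact_force'],T[:3,0])
p,d=env.grab_frame('side');cv2.imwrite('pics/s23full.png',p);crop(p,200,90,200,150,4,'pics/s23.png');np.save('s23.npy',d)
img=cv2.imread('pics/s23.png')
h=np.hstack([cv2.resize(img[310:530,150:300],(375,550)),cv2.resize(img[380:600,490:640],(375,550))])
cv2.imwrite('pics/s23z.png',np.clip(h.astype(float)*2.0,0,255).astype(np.uint8))
# panel height with median around
for x,y in [(190,485),(225,490),(330,510),(400,530),(470,540),(440,500),(550,300),(600,330)]:
    u=200+x/4;v=90+y/4
    z=[loc(dp('side',u+i,v+j,d))[2] for i in(-2,-1,0,1,2) for j in(-1,0,1)]
    print(loc(dp('side',u,v,d))[:2],np.median(z))
# lever bar depth points
for x0,y0,x1,y1 in [(205,340,225,455),(560,410,575,530)]:
    pts=[]
    for v in np.arange(90+y0/4,90+y1/4,1):
        for u in np.arange(200+(x0-15)/4,200+(x1+15)/4,1):
            P=loc(dp('side',u,v,d))
            if abs(P[1])<.012 and .2<P[2]<.245: pts.append(P)
    pts=np.array(pts);A_=np.polyfit(pts[:,2],pts[:,0],1);print(len(pts),A_, np.polyval(A_,.185),np.polyval(A_,.239))
E
```

```text
46.775 [0.66650578 0.06328738 0.3070561 ] [0.12   0.0036 0.3071] [-0.48249937  0.48996399 -0.28220882] [-0.03023579 -0.01691263 -0.9993997 ]
[0.0582 0.0132] 0.1916
[0.0477 0.0102] 0.1914
[0.0145 0.0063] 0.1912
[-0.0082  0.0057] 0.1919
[-0.0288  0.001 ] 0.1915
[-0.0137 -0.0135] 0.1916
[-0.011 -0.125] 0.1919
[-0.032  -0.1153] 0.1918
228 [0.05196904 0.04379628] 0.05341055084092926 0.05621687912806209
185 [-0.02081176 -0.05138536] -0.055235533834788374 -0.056359368949129865
```

View pics/s23z.png

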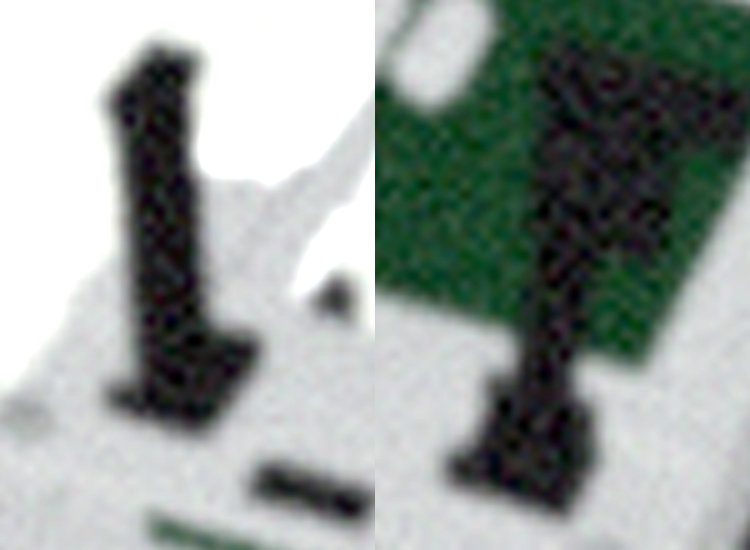

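```bash
python3 - <<'E'
from h import *
d=np.load('s23.npy')
def fit(d,x0,y0,x1,y1,yc):
    pts=[]
    for v in np.arange(90+y0/4,90+y1/4,1):
        for u in np.arange(200+(x0-15)/4,200+(x1+15)/4,1):
            P=loc(dp('side',u,v,d))
            if abs(P[1]-yc)<.012 and .2<P[2]<.245: pts.append(P)
    pts=np.array(pts);a=np.polyfit(pts[:,2],pts[:,0],1);return len(pts),a[0].round(3),np.polyval(a,.185).round(4),np.polyval(a,.239).round(4),np.median(pts[:,1]).round(4)
for n in('s20.npy','s22.npy','s23.npy'):
    d=np.load(n)
    print(n,'far',fit(d,205,350,225,455,0),'near',fit(d,560,410,575,530,0))
    for yc in(-.12,): print('ofar',fit(d,370,155,375,255,yc),'onear',fit(d,665,222,690,330,yc))
E
```

```text
s20.npy far (208, np.float64(0.032), np.float64(0.0542), np.float64(0.056), np.float64(0.0039)) near (187, np.float64(-0.028), np.float64(-0.0551), np.float64(-0.0566), np.float64(0.0044))
ofar (156, np.float64(0.005), np.float64(0.0535), np.float64(0.0538), np.float64(-0.1155)) onear (164, np.float64(-0.006), np.float64(-0.0541), np.float64(-0.0544), np.float64(-0.115))
s22.npy far (208, np.float64(0.022), np.float64(0.0524), np.float64(0.0536), np.float64(0.004)) near (183, np.float64(-0.023), np.float64(-0.0551), np.float64(-0.0563), np.float64(0.0046))Traceback (most recent call last):
  File "<stdin>", line 13, in <module>
  File "<stdin>", line 7, in fit
  File "h.py", line 23, in dp
    e,d=ray(name,u,v,T=T); z=D[int(round(v)),int(round(u))]; return e+d*z
        ~~~^^^^^^^^^^^^^^
  File "h.py", line 5, in ray
    c=env.calibration(name); f=210/np.tan(np.radians(c['fov_y']/2))
ValueError: time passes only in moves, steps and waits
```

The panel height now matches the fitted board (0.1915 against 0.1918 m). After release the far lever stands about 0.04 rad out and the near one about 0.02. I have time for one more firm, held press on the far lever, released slowly.

move_arm([
  [-1,-0.01,-0.002,-0.045,0],
  [-1,-0.01,0,-0.037,0],
  [-1,0,0,-0.015,0],
  [-1,-0.008,0.0008,0,0],
  [-1,-0.008,0.0008,0,0],
  [-1,-0.004,0.0004,0,0],
])

```text
t: 47.58
eef_pos: [0.6209, 0.0628, 0.1998]
ee_rot: [118.3, 87.4, -156.0]
contact_force: [-0.6, 0.1, -0.2]
grip_width: -0.002
```

```bash
python3 - <<'E'
from h import *
s=env.observe();T=toolT(s);print(s['t'],s['eef_pos'],loc(s['eef_pos']),s['contact_force'],T[:3,0])
E
```

```text
47.575 [0.62085226 0.06282287 0.19980599] [ 0.0746 -0.0014  0.1998] [-0.59006786  0.05277324 -0.16161584] [-0.04079714 -0.01814553 -0.99900267]
```

move_arm([
  [-1,0,0.001,0.009,0],
  [-1,-0.001,0,0,0],
  [-1,-0.002,0.0002,0,0],
])

```text
t: 47.95
eef_pos: [0.6185, 0.0639, 0.2092]
ee_rot: [119.4, 87.5, -154.9]
contact_force: [10.0, -1.8, -4.7]
grip_width: -0.002
```

move_arm([
  [-1,-0.002,0.0002,0,0],
  [-1,-0.002,0.0002,0,0],
])

```text
t: 48.2
eef_pos: [0.6171, 0.0639, 0.2093]
ee_rot: [123.7, 87.9, -150.7]
contact_force: [12.1, 0.0, -5.1]
grip_width: -0.004
```

move_arm([
  [-1,-0.002,0.0002,0,0],
  [-1,-0.002,0.0002,0,0],
])

```text
t: 48.45
eef_pos: [0.6163, 0.064, 0.2094]
ee_rot: [130.5, 88.2, -143.9]
contact_force: [15.1, -0.5, -7.1]
grip_width: -0.001
```

Holding at about 14 N for a while, then releasing slowly.

move_arm([
  [-1,-0.0018,0.0002,-0.0004,0],
  [-1,-0.0018,0.0002,-0.0003,0],
])

```text
t: 48.7
eef_pos: [0.6165, 0.0641, 0.2093]
ee_rot: [144.2, 88.7, -130.2]
contact_force: [14.4, -0.4, -2.9]
grip_width: -0.0
```

move_arm([
  [-1,-0.0018,0.0002,-0.0003,0],
  [-1,-0.0015,0.0002,0,0],
  [-1,-0.0015,0.0002,0,0],
])

```text
t: 49.08
eef_pos: [0.6169, 0.064, 0.2096]
ee_rot: [177.6, 89.0, -96.9]
contact_force: [12.9, 0.9, -5.9]
grip_width: -0.003
```

move_arm([
  [-1,-0.0008,0,0,0],
  [-1,-0.0004,0,0,0],
  [-1,0,0,0,0],
  [-1,0.0005,0,0,0],
  [-1,0.001,0,0,0],
  [-1,0.001,0,0,0],
  [-1,0.002,0,0,0],
])

```text
t: 49.95
eef_pos: [0.622, 0.0639, 0.2093]
ee_rot: [-170.7, 89.0, -85.2]
contact_force: [-0.2, 0.3, -0.1]
grip_width: 0.004
```

move_arm([
  [-1,0.01,-0.001,0,0],
  [-1,0.02,-0.002,0.02,0],
  [-1,0.02,0,0.04,0],
  [-1,0,0,0.03,0],
  [-1,0,0,0,0],
])

```text
t: 50.58
eef_pos: [0.6729, 0.0608, 0.3014]
ee_rot: [-178.1, 89.0, -92.6]
contact_force: [0.7, -0.6, -1.1]
grip_width: 0.003
```

```bash
python3 - <<'E'
import h
from h import *
_c={n:env.calibration(n) for n in('side',)}
class E_: 
    def calibration(self,n): return _c[n]
s=env.observe();print(s['t'],s['eef_pos'],s['contact_force'])
p,d=env.grab_frame('side');crop(p,200,90,200,150,4,'pics/s24.png');np.save('s24.npy',d)
h.env=E_()
def fit(d,x0,y0,x1,y1,yc):
    pts=[]
    for v in np.arange(90+y0/4,90+y1/4,1):
        for u in np.arange(200+(x0-15)/4,200+(x1+15)/4,1):
            P=loc(dp('side',u,v,d))
            if abs(P[1]-yc)<.012 and .2<P[2]<.245: pts.append(P)
    pts=np.array(pts);a=np.polyfit(pts[:,2],pts[:,0],1);return len(pts),a[0].round(3),np.polyval(a,.185).round(4),np.polyval(a,.239).round(4)
for n in('s20.npy','s22.npy','s23.npy','s24.npy'):
    dd=np.load(n)
    print(n,'far',fit(dd,205,350,225,455,0),'near',fit(dd,560,410,575,530,0),'ofar',fit(dd,370,155,375,255,-.12),'onear',fit(dd,665,222,690,330,-.12))
img=cv2.imread('pics/s24.png')
hh=np.hstack([cv2.resize(img[310:530,150:300],(375,550)),cv2.resize(img[380:600,490:640],(375,550))])
cv2.imwrite('pics/s24z.png',np.clip(hh.astype(float)*2.0,0,255).astype(np.uint8))
E
```

```text
50.575 [0.67293343 0.06075963 0.30139985] [ 0.73178112 -0.58187184 -1.06972144]
s20.npy far (208, np.float64(0.032), np.float64(0.0542), np.float64(0.056)) near (187, np.float64(-0.028), np.float64(-0.0551), np.float64(-0.0566)) ofar (156, np.float64(0.005), np.float64(0.0535), np.float64(0.0538)) onear (164, np.float64(-0.006), np.float64(-0.0541), np.float64(-0.0544))
s22.npy far (208, np.float64(0.022), np.float64(0.0524), np.float64(0.0536)) near (183, np.float64(-0.023), np.float64(-0.0551), np.float64(-0.0563)) ofar (154, np.float64(0.004), np.float64(0.0536), np.float64(0.0538)) onear (164, np.float64(-0.012), np.float64(-0.0538), np.float64(-0.0544))
s23.npy far (206, np.float64(0.038), np.float64(0.0539), np.float64(0.056)) near (185, np.float64(-0.021), np.float64(-0.0552), np.float64(-0.0564)) ofar (156, np.float64(0.003), np.float64(0.0536), np.float64(0.0538)) onear (166, np.float64(-0.008), np.float64(-0.054), np.float64(-0.0544))
s24.npy far (210, np.float64(0.049), np.float64(0.0535), np.float64(0.0562)) near (187, np.float64(-0.027), np.float64(-0.0552), np.float64(-0.0567)) ofar (156, np.float64(0.0), np.float64(0.0537), np.float64(0.0537)) onear (166, np.float64(-0.011), np.float64(-0.0539), np.float64(-0.0545))
```

View pics/s24z.png

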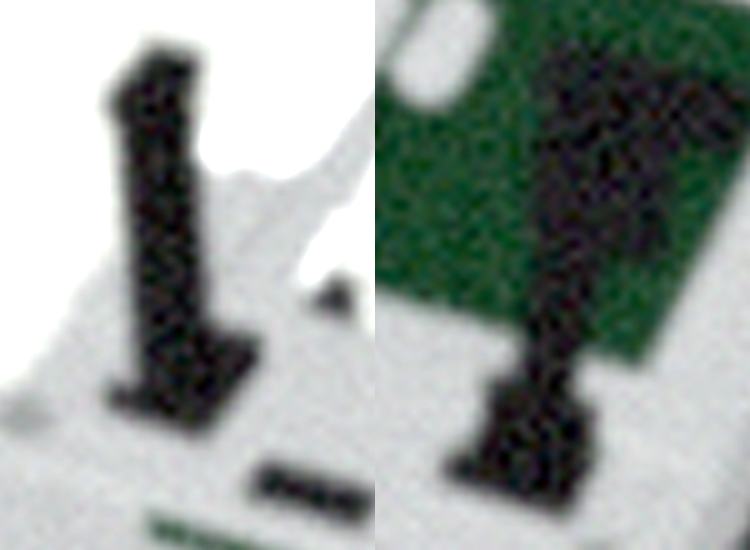

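Both levers settle back to the same small lean each time, so it is the stated spring-back. The board is at home height, the other board's levers are at 0, and the arm is clear. I'm handing the job in.

```bash
python3 - <<'E'
from h import *
print(env.job_done())
E
```

```text
the job is handed in; nothing more can be done
None
```

I slid the board down its guides and swung both levers in by turns until it was home, then handed the job in at about 51 s. I don't know the verdict.

- **Seating:** The board slid down at about 1.5 N and stopped on the connectors at about 6 mm high. The highest force I read there was 15 N, and I pushed no further.
- **Levers:** I worked them near, far, near, far, near, far, far, switching each time one grew stiff. Readings stayed at roughly 10–13 N while drawing. Both levers were pushed until they stopped upright, with final readings of about 16 N on the near lever and 18 N on the far one. Those are close to the 20 N limit for a bound board. When the far lever first stopped at about 16 N, I could not tell its stop from binding. I backed off and worked the near lever before pressing the far one again.
- **Last checks:** The panel is about 191.5 mm above the bench at both ends, against about 191.8 mm for the fitted board. The other board's levers still read upright, and the arm is clear of everything.
- **What disagreed:** After release neither lever stands at exactly zero. The far one settles about 0.04–0.05 rad out and the near one about 0.02–0.03 rad, which is within the stated spring-back of up to 0.1. An extra held press on the far lever made no difference. The real fingertips also end about 20 mm behind the stated tool point, so I set finger heights from images and contact instead.

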